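Close down the fingerprint desk: turn and clip on the dust covers

TASK

Close down the fingerprint desk: switch the USB hub off at its red rocker and send every dust cover that is lying inside up on the mat down the turn-over chute, so that all of them lie outside up in its catch bays. Only then, with the hub off, press each cover straight down onto the reader of its own colour until both clips have snapped and it sits fully home. Leave everything else on the desk where it is.

Things in the scene. Friction and masses are not known exactly. Their poses are not given: they have to be found in the camera images.
- cover_blue_mid (a point): blue dust cover, rigid, 70 (its x) x 52 (y) x 30 mm, 60 g; this is its centre. z points out of its outside face: down while it lies inside up, flat on its top. Plate and skirt fill the 12 mm next to that face: grasp across the 52 mm there. Beyond it a steel clip arm, 28 mm wide with an inward hook, stands 18 mm out at each x end; outside up it stands on these. None if not out
- reader_blue_top (a point): fingerprint reader with blue shoulder, fixed: housing 92 (x) x 80 x 30 mm, on it a bevelled turret 54 (x) x 42 mm; this is the centre of the turret's top, 60 mm above the desk. The blue cover goes over the turret, x along x either way, 1.5 mm play. Sprung catches stop it 10 mm high; 8 to 12 N straight down snaps it home: plate on the turret, its centre 11 mm below this point
- cover_green_mid (a point): green dust cover, rigid, 70 (its x) x 52 (y) x 30 mm, 60 g; this is its centre. z points out of its outside face: down while it lies inside up, flat on its top. Plate and skirt fill the 12 mm next to that face: grasp across the 52 mm there. Beyond it a steel clip arm, 28 mm wide with an inward hook, stands 18 mm out at each x end; outside up it stands on these. None if not out
- reader_green_top (a point): fingerprint reader with green shoulder, fixed: housing 92 (x) x 80 x 30 mm, on it a bevelled turret 54 (x) x 42 mm; this is the centre of the turret's top, 60 mm above the desk. The green cover goes over the turret, x along x either way, 1.5 mm play. Sprung catches stop it 10 mm high; 8 to 12 N straight down snaps it home: plate on the turret, its centre 11 mm below this point
- cover_orange_mid (a point): orange dust cover, rigid, 70 (its x) x 52 (y) x 30 mm, 60 g; this is its centre. z points out of its outside face: down while it lies inside up, flat on its top. Plate and skirt fill the 12 mm next to that face: grasp across the 52 mm there. Beyond it a steel clip arm, 28 mm wide with an inward hook, stands 18 mm out at each x end; outside up it stands on these. None if not out
- reader_orange_top (a point): fingerprint reader with orange shoulder, fixed: housing 92 (x) x 80 x 30 mm, on it a bevelled turret 54 (x) x 42 mm; this is the centre of the turret's top, 60 mm above the desk. The orange cover goes over the turret, x along x either way, 1.5 mm play. Sprung catches stop it 10 mm high; 8 to 12 N straight down snaps it home: plate on the turret, its centre 11 mm below this point
- chute: turn-over chute, bent aluminium, fixed, 256 mm wide, three lanes. Origin on the desk under the lip (edge between loading ledge and ramp), mid-width; x downhill, y across. Ledge 64 mm high, x = -90 to 0, open behind. Ramp down at 62 degrees to x = 32 mm; there a yellow cleat 5 mm high. Catch bays: floor 4 mm above the desk, x = 38 to 154 mm, then a 10 mm high edge
- chute_lip0 (a point): middle of lane 0 (chute y = -84 mm) on the lip, 64 mm high; axes as the chute's. Lanes are 80 mm wide between 4 mm fences: 8 mm high on the ledge, 10 on the ramp, 16 in the bays
- chute_lip1 (a point): middle of lane 1 (y = 0) on the lip. A cover set on the ledge inside up, its long side across the lane, and pushed gently (0.1 m/s) over the lip slides down, trips on the cleat, rolls over and lands outside up, its centre 40 to 75 mm past the ramp's foot; at times one stays leaning or lands unturned and must be sent again
- chute_lip2 (a point): middle of lane 2 (y = 84 mm) on the lip, 64 mm high; axes as the chute's
- mat: grey drying mat 200 x 270 x 4 mm, fixed, on which the covers lie at first; origin at the centre of its underside
- hub_rocker (a joint): master rocker switch of the USB hub, rad: 0 to 0.05 = on (as at the start), 0.4 = off; stays where it is left, turns at about 1 to 2 N on its end
- hub_off_end (a point): the off end of the red rocker (white bar on it), raised while the hub is on: point on its upper face 13 mm from the pivot. Press it straight down about 5 mm. Rocker 36 mm long, 20 mm wide, 18 mm from pivot to end
- hub_pivot (a point): middle of the rocker's upper face over its pivot, 34 mm above the desk; y points from the pivot to the off end. The hub is a black box 46 x 125 x 24 mm, long along y, fixed to the desk
- mouse: black computer mouse, 105 x 60 x 32 mm; origin at the centre of its underside; to be left where it is
- stamp: rubber stamp standing upright, 50 x 30 mm foot, red knob, 81 mm tall; origin at the centre of its underside; to be left where it is
- card_case: white case of ID cards, 90 x 60 x 21 mm; origin at the centre of its underside; to be left where it is
- phone: phone lying flat, 150 x 72 x 9 mm; origin at the centre of its underside; to be left where it is
- ink_tin: flat round ink tin, 64 mm wide, 18 mm tall; origin at the centre of its underside; to be left where it is
- sign_pad: signature pad, 150 x 220 x 28 mm; origin at the centre of its underside; to be left where it is
Not all that is in view belongs to the job. Leave any yellow look-alike of the part that bears cover_green_mid alone.

How it is judged:
By the outcome, as a careful person would: the job done as asked, in the order asked, and still so for the second after the job is handed in, with the robot touching nothing.
Of cover_blue, cover_green, cover_orange only 2 to 3 are there at a start; the rules pass over those that are not, and their reading is None.
At some moment in a run one of cover_blue, cover_green, cover_orange may be knocked a few centimetres aside while the robot is not near it.
Once in a run the grip may slacken for a moment while it holds something.
It also fails if it takes over 210 s, if anything falls off the work surface, if the arm or the gripper's body presses on something with over 40 N, if the wrist force passes 120 N, or if a joint passes its speed limit or range.

ROBOT

A 7-joint arm with a two-finger parallel gripper is mounted at the origin on the work surface. World frame = base frame: x ahead of the robot, y to its left, z up, the work surface at z = 0. Lengths are in m, angles in rad, forces in N, time in s.
With the tool pointing down it reaches from about 0.35 to 0.9 m from the base axis. Payload 7.2 kg.
Tool frame: the origin (TCP) lies where the fingers leave the gripper's body, on its centre line; the fingertips stand 73 mm ahead of it and the grasp point (between the pads) lies 54 mm ahead of it; z points along the fingers, y is the direction in which the jaws open and shut (so a half turn about z gives the same grasp; the last joint's range is limited). The gripper opens to 85 mm and grips with 20 to 120 N. Pads are 22 mm wide; open, the fingers measure 114 mm over their backs; the gripper's body (76 mm by 85 mm) begins 54 mm behind the grasp point. The pads swing forward as they close: fully open they stand 13 mm farther back than shut.
Start: joints at [-1.316, 0.411, -0.013, 1.596, 0.006, 1.134, -0.082], TCP at [0.198, 0.593, 0.304] pointing down, gripper open.
Joint ranges: [-2.95, 2.95], [-0.29, 1.99], [-1.47, 1.44], [0.14, 2.54], [-1.03, 4.17], [0.13, 1.85], [-2.86, 2.86]. Speed limits (rad/s): [2.39, 2.39, 3.01, 3.01, 3.14, 3.14, 3.14].

INTERFACE

Orientations are given as a unit quaternion [w, x, y, z].
In Python, from station import env, vision, order gives the robot as it stands. The module is installed in compiled form; this text tells all that it offers.
- The arm moves only by the tool send_rows, never from a script. Its argument "steps" is a list of rows, each an object of numbers: "rx", "ry", "rz": the turn, a rotation vector about the tool's x, y, z in rad; "tx", "ty", "tz": the shift along the tool's x, y, z in cm; "hand": the gripper command: -1 is shut, 1 is fully open, values between are in proportion. A call has 1 to 10 rows; each row shifts and turns the commanded pose from where the row before left it, along the tool's axes as they then stand; what a row does not reach is not made up. A row lasts 1/8 s, in which the tool goes at most 62.5 mm and 10.7 degrees, less where a joint would pass 70% of its speed; a pose out of reach is approached as far as the arm can. A call with a gripper value outside its range is refused whole. The fingers move at their own pace and stop on an object; "grip_force" is the grip in N (left out, the last holds). Time passes only in rows, so rows that do not move let the fingers close. It gives the time, the measured TCP pose, the force and the opening at its end, in the units of the state.
- env.get_obs(): the state, without advancing time (a new reading comes with each control period).
- vision.snapshot(name): name is "scene" or "top" or "wrist"; returns a dict with "color" (420x560x3 uint8, red, green, blue), "vertical_fov" (degrees; the focal length in pixels is half the picture's height over the tangent of half this angle, whatever the lens; pixels are square), "cx", "cy" (the principal point, pixels), "origin" and "rotation" of the camera in the world. Camera axes: x right, y down, z forward; pixel columns grow to the right and rows downward; lengths in m; the calibration is good to about 2 mm. A picture is of the moment at which its call begins. There is no depth.
- order.hand_in(): hands the job in, once; it reports no verdict.
The state is a dict: "time_s": time; "joint_positions": joint angles; "joint_velocities": joint speeds; "joint_torque": joint torques, N m; "position": TCP position; "orientation": TCP orientation; "contact_force": force on the tool from outside, world axes, zero at the start; "wrist_torque": the same for the moment, N m; "opening": finger opening in m.
Only numpy, scipy, OpenCV 4.12 (cv2) and the standard library are available. Lean on these libraries where they do the work, as an engineer would, in place of code of your own. Each camera call takes 0.05 s, during which the arm holds its last target. There are 200 camera calls.

## Working session

There is one attempt and no reset: what is moved stays moved. The work goes in short steps, Python scripts to look and compute and a tool call to move; the robot and the scene stay as the last step left them, time stands still between calls to the robot, and variables do not carry over. Pictures are saved under pics/ and viewed, about 12 in all and at most 16, crops included, and the job is handed in when it is done.

Besides the shell and the picture viewer there is one more tool, called after "Request:" in YAML: its name, and indented under it one key for each argument. send_rows: Moves the arm, as the interface text tells. Its arguments: {"type":"object","properties":{"steps":{"type":"array"},"grip_force":{"type":"number"}},"required":["steps"]}

```bash
mkdir -p pics; cat > h.py <<'E'
from station import env, vision, order
import numpy as np, cv2, json
from scipy.spatial.transform import Rotation as R
def snap(n, save=None):
    s=vision.snapshot(n)
    if save: cv2.imwrite('pics/'+save+'.png', cv2.cvtColor(s['color'],cv2.COLOR_RGB2BGR))
    return s
def f(s): return s['color'].shape[0]/2/np.tan(np.radians(s['vertical_fov'])/2)
def ray(s,u,v,z):
    d=np.array(s['rotation'])@np.array([(u-s['cx'])/f(s),(v-s['cy'])/f(s),1.]); o=np.array(s['origin'])
    return o+d*(z-o[2])/d[2]
def proj(s,p):
    q=np.array(s['rotation']).T@(np.array(p)-s['origin']); return f(s)*q[:2]/q[2]+[s['cx'],s['cy']]
E
python3 - <<'E'
from h import *
import pickle
o=env.get_obs(); print(o)
d={}
for n in ['scene','top','wrist']:
    s=snap(n,n+'0'); d[n]=s; print(n,s['vertical_fov'],s['cx'],s['cy'],np.round(s['origin'],3),np.round(s['rotation'],3).tolist())
pickle.dump(d,open('s0.pkl','wb'))
a=[cv2.imread(f'pics/{n}0.png') for n in ['top','scene']]
cv2.imwrite('pics/top0b.png',cv2.resize(a[0],(800,600),interpolation=cv2.INTER_CUBIC))
E
```

```text
{'time_s': 0.0, 'joint_positions': array([-1.3161817 ,  0.41187093, -0.01276171,  1.59705138,  0.00561454,
        1.1342634 , -0.08218948]), 'joint_velocities': array([ 0.0005861 , -0.00075548,  0.00048742,  0.0012962 , -0.00012999,
       -0.00049488,  0.00160909]), 'joint_torque': array([-3.04132882e-04, -6.00625134e+01,  6.82304464e-01, -2.99412239e+01,
        1.39032121e-02,  1.06632756e-02,  7.96845853e-06]), 'position': array([0.19816265, 0.59235915, 0.30306775]), 'orientation': array([-7.37339203e-05,  1.60664453e-01,  9.87008778e-01, -7.75130653e-04]), 'contact_force': array([-0.01326461,  0.64010943,  0.28627971]), 'wrist_torque': array([ 0.02317941, -0.01952327,  0.06868581]), 'opening': 0.08557975116074915}
scene 42.31691250150509 284.3121112254565 205.66026718936357 [ 1.414 -0.534  1.031] [-0.337, 0.802, 0.455, -0.189]
top 45.897260588889594 280.8650777778581 212.64521307008715 [ 4.030e-01 -1.000e-03  1.292e+00] [-0.047, 0.706, -0.705, 0.044]
wrist 62.955569933903895 278.7624193148922 204.94052784272125 [0.119 0.618 0.373] [0.134, 0.8, 0.577, 0.096]
```

View pics/top0b.png

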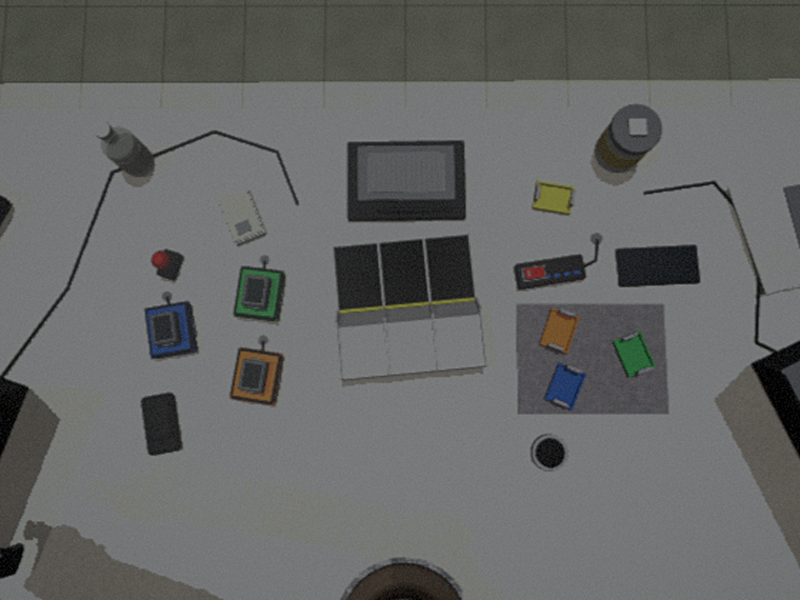

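View pics/scene0.png

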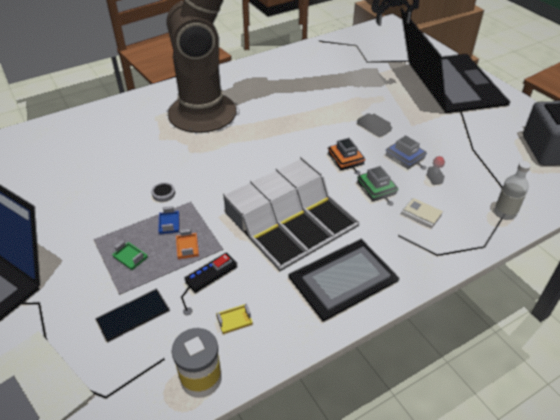

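```bash
python3 - <<'E'
import re
t=open('h.py').read()
t=t.replace("def f(s)","def RM(s):\n    q=np.array(s['rotation']); return q if q.shape==(3,3) else R.from_quat(q[[1,2,3,0]]).as_matrix()\ndef f(s)").replace("np.array(s['rotation'])@","RM(s)@").replace("np.array(s['rotation']).T","RM(s).T")
open('h.py','w').write(t)
E
python3 - <<'E'
from h import *
import pickle
d=pickle.load(open('s0.pkl','rb')); s=d['top']
k=1/1.42857
for n,u,v,z in [('rocker',533,272,.034),('hub',550,272,.024),('orange',559,331,.02),('green',633,355,.02),('blue',565,386,.02),('mat tl',517,304,.004),('mat tr',664,304,.004),('mat bl',517,414,.004),('mat br',668,414,.004),('RB',164,328,.06),('RG',257,292,.06),('RO',254,376,.06),('yel',553,198,.02),
 ('lipL',338,322,.064),('lipR',478,312,.064),('backL',342,380,.064),('backR',486,366,.064),('frontL',334,247,.014),('frontR',468,236,.014)]:
    print(n,np.round(ray(s,u*k-.15,v*k-.15,z),3))
c=s['color'][195:300,355:475]; a=cv2.resize(c,(800,700),interpolation=cv2.INTER_CUBIC)[:600]
a=np.clip(a.astype(float)*1.7,0,255).astype('uint8')
cv2.imwrite('pics/mat0.png',a[...,::-1])
w=d['wrist']; print(RM(w)); o=env.get_obs(); q=o['orientation']; Rt=R.from_quat(q[[1,2,3,0]]).as_matrix()
print('cam in tool',Rt.T@(w['origin']-o['position']),(Rt.T@RM(w)).round(3).tolist())
E
```

```text
rocker [ 0.625 -0.232  0.034]
hub [ 0.626 -0.264  0.024]
orange [ 0.52  -0.279  0.02 ]
green [ 0.476 -0.41   0.02 ]
blue [ 0.421 -0.287  0.02 ]
mat tl [ 0.571 -0.207  0.004]
mat tr [ 0.571 -0.475  0.004]
mat bl [ 0.371 -0.203  0.004]
mat br [ 0.372 -0.473  0.004]
RB [0.521 0.42  0.06 ]
RG [0.584 0.259 0.06 ]
RO [0.437 0.26  0.06 ]
yel [ 0.766 -0.274  0.02 ]
lipL [0.531 0.115 0.064]
lipR [ 0.549 -0.129  0.064]
backL [0.431 0.107 0.064]
backR [ 0.455 -0.141  0.064]
frontL [0.675 0.129 0.014]
frontR [ 0.695 -0.117  0.014]
[[ 3.16083870e-01  8.96839342e-01  3.09467579e-01]
 [ 9.48730946e-01 -2.98533314e-01 -1.03862665e-01]
 [-7.61742013e-04  3.26430782e-01 -9.45220802e-01]]
cam in tool [ 0.08368138 -0.00111058 -0.06956735] [[0.001, -0.945, -0.326], [1.0, 0.001, 0.001], [-0.001, -0.326, 0.945]]
```

View pics/mat0.png

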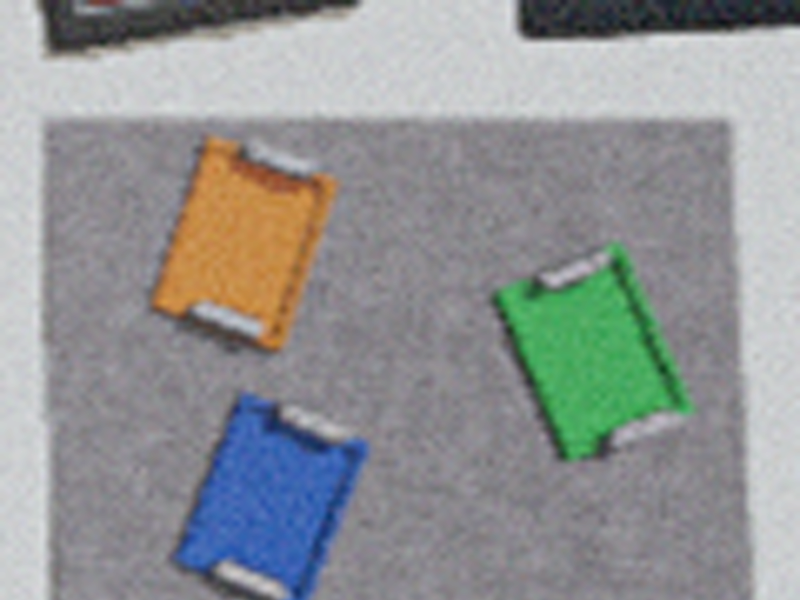

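Request:
send_rows:
  steps:
    - {"rz": -0.16, "hand": 1}
    - {"rz": -0.163}
    - {"tx": -1.7, "ty": -4.8}
    - {"tx": -1.7, "ty": -4.8}
    - {"tx": -1.7, "ty": -4.8}
    - {"tx": -1.7, "ty": -4.8}
    - {"tx": -1.7, "ty": -4.8}
    - {"tx": -1.7, "ty": -4.8}
    - {"tx": -1.7, "ty": -4.8}
    - {"tx": -1.7, "ty": -4.8}

```text
$.steps[0]: bad value
```

Request:
send_rows:
  steps:
    - {"tx": -1.7, "ty": -4.8}
    - {"tx": -1.7, "ty": -4.8}
    - {"tx": -1.7, "ty": -4.8}
    - {"tx": -1.7, "ty": -4.8}
    - {"tx": -1.7, "ty": -4.8}
    - {"tx": -1.7, "ty": -4.8}
    - {"tx": -1.7, "ty": -4.8}
    - {"tx": -1.7, "ty": -4.8}
    - {"tx": -1.7, "ty": -4.8}
    - {"tx": -1.7, "ty": -4.8}

```text
$.steps[0]: bad value
```

```bash
cat >> h.py <<'E'
def tool():
    o=env.get_obs(); q=o['orientation']; return o['position'],R.from_quat(q[[1,2,3,0]]).as_matrix(),o
def delta(p,head=None):
    "rz (rad) then tx,ty,tz (cm) in the turned frame, for TCP target p and heading (deg) of tool x"
    P,M,o=tool(); h=np.degrees(np.arctan2(M[1,0],M[0,0])); head=h if head is None else head
    dz=(h-head+180)%360-180; a=np.radians(head)
    x=np.array([np.cos(a),np.sin(a),0]); y=np.cross([0,0,-1],x); d=np.array(p)-P
    print('pos',P.round(4),'head %.1f tilt %.2f'%(h,np.degrees(np.arccos(-M[2,2]))),'rz %.3f t'%np.radians(dz),np.round(100*np.array([d@x,d@y,-d[2]]),2),'F',o['contact_force'].round(1),'op %.3f t %.1f'%(o['opening'],o['time_s']))
E
python3 - <<'E'
from h import *
import pickle
s=snap('wrist','w1'); pickle.dump(s,open('w1.pkl','wb'))
a=cv2.imread('pics/w1.png'); a=np.clip(a*1.5,0,255).astype('uint8'); cv2.imwrite('pics/w1b.png',cv2.resize(a,(800,600),interpolation=cv2.INTER_CUBIC))
delta([.5,-.27,.3],180)
E
```

```text
pos [0.1982 0.5925 0.3034] head 161.5 tilt 0.05 rz -0.323 t [-30.18 -86.25   0.34] F [ 0.4 -0.2 -0.1] op 0.086 t 0.2
```

View pics/w1b.png

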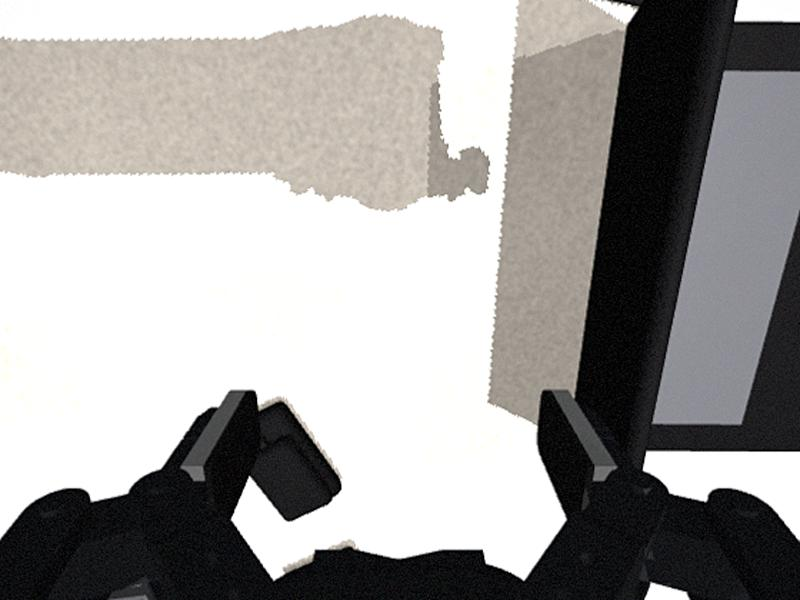

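The rows need all fields. The picture shows only the start view: the fingers and the mouse at (295,465).

Request:
send_rows:
  steps:
    - {"rx": 0, "ry": 0, "rz": -0.16, "tx": 0, "ty": 0, "tz": 0, "hand": 1}
    - {"rx": 0, "ry": 0, "rz": -0.163, "tx": 0, "ty": 0, "tz": 0, "hand": 1}
    - {"rx": 0, "ry": 0, "rz": 0, "tx": -1.7, "ty": -4.8, "tz": 0, "hand": 1}
    - {"rx": 0, "ry": 0, "rz": 0, "tx": -1.7, "ty": -4.8, "tz": 0, "hand": 1}
    - {"rx": 0, "ry": 0, "rz": 0, "tx": -1.7, "ty": -4.8, "tz": 0, "hand": 1}
    - {"rx": 0, "ry": 0, "rz": 0, "tx": -1.7, "ty": -4.8, "tz": 0, "hand": 1}
    - {"rx": 0, "ry": 0, "rz": 0, "tx": -1.7, "ty": -4.8, "tz": 0, "hand": 1}
    - {"rx": 0, "ry": 0, "rz": 0, "tx": -1.7, "ty": -4.8, "tz": 0, "hand": 1}
    - {"rx": 0, "ry": 0, "rz": 0, "tx": -1.7, "ty": -4.8, "tz": 0, "hand": 1}
    - {"rx": 0, "ry": 0, "rz": 0, "tx": -1.7, "ty": -4.8, "tz": 0, "hand": 1}

```text
time_s: 1.45
position: [0.3347, 0.2071, 0.304]
orientation: [0.0, -0.0, 1.0, 0.0]
contact_force: [1.4, 0.4, 0.0]
opening: 0.0856
```

Request:
send_rows:
  steps:
    - {"rx": 0, "ry": 0, "rz": 0, "tx": -1.7, "ty": -4.8, "tz": 0, "hand": 1}
    - {"rx": 0, "ry": 0, "rz": 0, "tx": -1.7, "ty": -4.8, "tz": 0, "hand": 1}
    - {"rx": 0, "ry": 0, "rz": 0, "tx": -1.7, "ty": -4.8, "tz": 0, "hand": 1}
    - {"rx": 0, "ry": 0, "rz": 0, "tx": -1.7, "ty": -4.8, "tz": 0, "hand": 1}
    - {"rx": 0, "ry": 0, "rz": 0, "tx": -1.7, "ty": -4.8, "tz": 0, "hand": 1}
    - {"rx": 0, "ry": 0, "rz": 0, "tx": -1.7, "ty": -4.8, "tz": 0, "hand": 1}
    - {"rx": 0, "ry": 0, "rz": 0, "tx": -1.7, "ty": -4.8, "tz": 0, "hand": 1}
    - {"rx": 0, "ry": 0, "rz": 0, "tx": -1.7, "ty": -4.8, "tz": 0, "hand": 1}
    - {"rx": 0, "ry": 0, "rz": 0, "tx": -1.7, "ty": -4.8, "tz": 0, "hand": 1}
    - {"rx": 0, "ry": 0, "rz": 0, "tx": -1.7, "ty": -4.8, "tz": 0, "hand": 1}

```text
time_s: 2.7
position: [0.505, -0.2725, 0.3037]
orientation: [0.0, -0.0, 1.0, 0.0]
contact_force: [0.7, 0.2, 0.9]
opening: 0.0854
```

```bash
python3 - <<'E'
from h import *
import pickle
s=snap('wrist','w1'); pickle.dump(s,open('w1.pkl','wb'))
a=cv2.imread('pics/w1.png'); cv2.imwrite('pics/w1b.png',cv2.resize(a,(800,600),interpolation=cv2.INTER_CUBIC))
delta([.5,-.27,.3],180)
E
```

```text
pos [ 0.5054 -0.279   0.304 ] head 179.8 tilt 0.31 rz -0.003 t [0.54 0.9  0.4 ] F [ 2.3 -4.9  2.4] op 0.085 t 2.8
```

View pics/w1b.png

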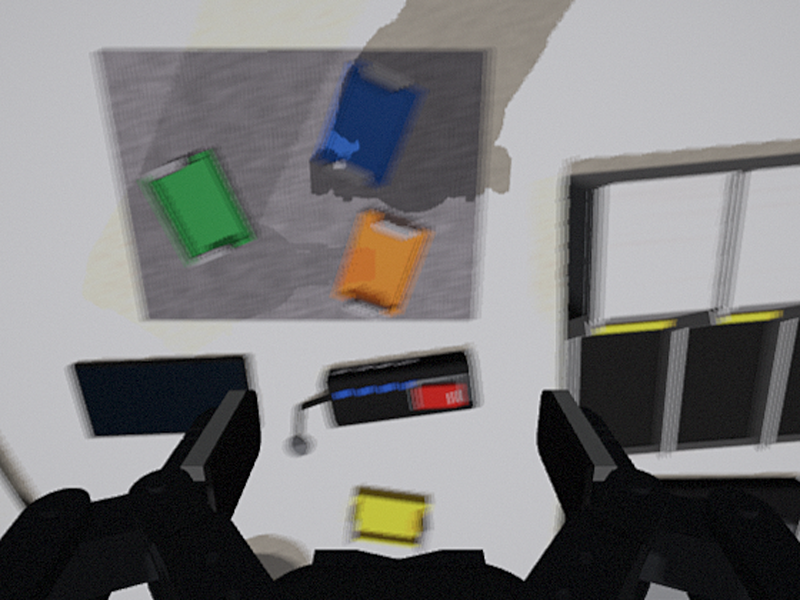

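The picture is motion-blurred. It shows the red rocker at about (440,397) with its white bar at the right (455,397), the covers at green (200,205), orange (385,260) and blue (370,125), and the yellow look-alike at (390,515). I'll settle the arm and look again.

Request:
send_rows:
  steps:
    - {"rx": 0, "ry": 0, "rz": 0, "tx": 0, "ty": 0, "tz": 0, "hand": 1}
    - {"rx": 0, "ry": 0, "rz": 0, "tx": 0, "ty": 0, "tz": 0, "hand": 1}

```text
time_s: 3.0
position: [0.5043, -0.2703, 0.3036]
orientation: [-0.0, -0.0, 1.0, 0.0]
contact_force: [0.5, 0.8, -0.5]
opening: 0.0851
```

```bash
python3 - <<'E'
from h import *
import pickle
delta([.5,-.27,.3],180)
s=snap('wrist','w2'); pickle.dump(s,open('w2.pkl','wb'))
a=cv2.imread('pics/w2.png')
cv2.imwrite('pics/w2b.png',cv2.resize(a[25:310,45:425],(800,600),interpolation=cv2.INTER_CUBIC))
E
```

```text
pos [ 0.5043 -0.2703  0.3036] head -179.9 tilt 0.06 rz 0.001 t [0.43 0.03 0.36] F [ 0.5  0.8 -0.5] op 0.085 t 3.0
```

View pics/w2b.png

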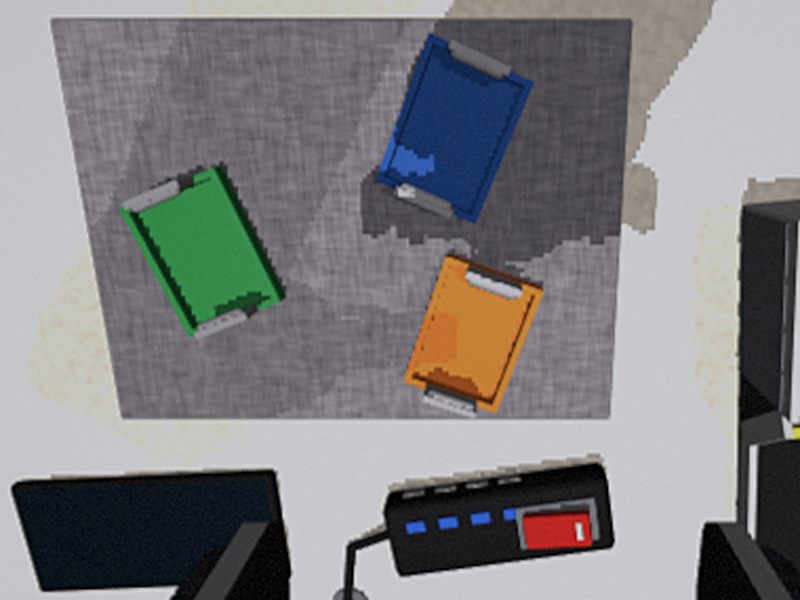

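```bash
cat > m.py <<'E'
from h import *
def quad(s,pts,z,k=0.475,u0=45,v0=25):
    P=np.array([ray(s,u0+k*x,v0+k*y,z)[:2] for x,y in pts])
    c=P.mean(0); L=[np.linalg.norm(P[i]-P[(i+1)%4]) for i in range(4)]
    # long sides assumed 1-2 and 3-0
    d=(P[2]-P[1])+(P[3]-P[0]); print('c',c.round(4),'L',np.round(L,4),'long axis deg %.1f'%np.degrees(np.arctan2(d[1],d[0])))
E
python3 - <<'E'
from m import *
import pickle
s=pickle.load(open('w2.pkl','rb'))
quad(s,[(430,33),(533,82),(472,222),(378,178)],.016)
quad(s,[(447,254),(544,290),(494,413),(404,382)],.016)
quad(s,[(120,208),(222,170),(285,297),(192,335)],.016)
g=lambda x,y,z:ray(s,45+.475*x,25+.475*y,z).round(4)
for n,a in {'rock on/off ends':[(524,531,.032),(592,527,.036)],'bar':[(580,531,.036)],'mat':[(52,19,.004),(631,19,.004),(609,418,.004),(122,418,.004)],'hub':[(386,493,.024),(605,463,.024),(612,547,.024),(402,575,.024)]}.items():
    print(n,[g(*q).tolist() for q in a])
E
```

```text
c [ 0.4209 -0.2894] L [0.0509 0.0693 0.0492 0.0683] long axis deg -23.5
c [ 0.5207 -0.2812] L [0.0516 0.071  0.0503 0.0711] long axis deg -20.0
c [ 0.4788 -0.4126] L [0.0544 0.0661 0.0533 0.0688] long axis deg 22.1
rock on/off ends [[0.6247, -0.2535, 0.032], [0.6199, -0.2175, 0.036]]
bar [[0.6223, -0.2238, 0.036]]
mat [[0.3724, -0.4742, 0.004], [0.3718, -0.207, 0.004], [0.5704, -0.2063, 0.004], [0.5708, -0.4746, 0.004]]
hub [[0.6062, -0.3281, 0.024], [0.5881, -0.2105, 0.024], [0.6396, -0.2039, 0.024], [0.6579, -0.3214, 0.024]]
```

Blue, orange and green all lie inside up with their clips standing. Sizes and mat corners check to about 2–3 mm. I'll press the rocker first, with shut fingers.

Request:
send_rows:
  steps:
    - {"rx": 0, "ry": 0, "rz": -0.152, "tx": 0, "ty": 0, "tz": 0, "hand": -1}
    - {"rx": 0, "ry": 0, "rz": 0, "tx": -3.05, "ty": 0.86, "tz": 4, "hand": -1}
    - {"rx": 0, "ry": 0, "rz": 0, "tx": -3.05, "ty": 0.86, "tz": 4, "hand": -1}
    - {"rx": 0, "ry": 0, "rz": 0, "tx": -3.05, "ty": 0.86, "tz": 4, "hand": -1}
    - {"rx": 0, "ry": 0, "rz": 0, "tx": -3.05, "ty": 0.86, "tz": 3.86, "hand": -1}
    - {"rx": 0, "ry": 0, "rz": 0, "tx": 0, "ty": 0, "tz": 1, "hand": -1}
    - {"rx": 0, "ry": 0, "rz": 0, "tx": 0, "ty": 0, "tz": 0.5, "hand": -1}
    - {"rx": 0, "ry": 0, "rz": 0, "tx": 0, "ty": 0, "tz": 0, "hand": -1}
  grip_force: 30

```text
time_s: 4.05
position: [0.6194, -0.2194, 0.1314]
orientation: [0.0, -0.076, 0.997, -0.0]
contact_force: [0.3, 0.1, -0.3]
opening: 0.0003
```

```bash
python3 - <<'E'
from h import *
delta([.6196,-.2177,.105],-171.3)
s=snap('wrist','w3'); a=cv2.imread('pics/w3.png'); cv2.imwrite('pics/w3b.png',cv2.resize(a[200:400,160:400],(720,600),interpolation=cv2.INTER_CUBIC))
E
```

```text
pos [ 0.6194 -0.2194  0.1314] head -171.3 tilt 0.06 rz -0.001 t [-0.05  0.16  2.64] F [ 0.3  0.1 -0.3] op 0.000 t 4.0
```

View pics/w3b.png

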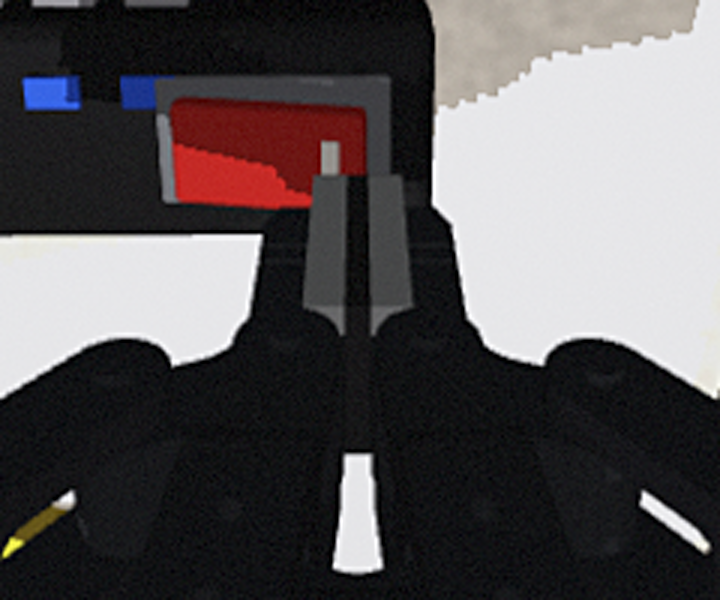

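The shut tips hang at about (358,180), just over the rocker's white-bar end (330,155). Shifting slightly further towards the end and pressing.

Request:
send_rows:
  steps:
    - {"rx": 0, "ry": 0, "rz": 0, "tx": 0, "ty": 0.3, "tz": 1.0, "hand": -1}
    - {"rx": 0, "ry": 0, "rz": 0, "tx": 0, "ty": 0, "tz": 0.8, "hand": -1}
    - {"rx": 0, "ry": 0, "rz": 0, "tx": 0, "ty": 0, "tz": 0.3, "hand": -1}
    - {"rx": 0, "ry": 0, "rz": 0, "tx": 0, "ty": 0, "tz": 0.3, "hand": -1}
    - {"rx": 0, "ry": 0, "rz": 0, "tx": 0, "ty": 0, "tz": 0.2, "hand": -1}
    - {"rx": 0, "ry": 0, "rz": 0, "tx": 0, "ty": 0, "tz": 0, "hand": -1}

```text
time_s: 4.85
position: [0.6195, -0.2157, 0.1043]
orientation: [0.0, -0.076, 0.997, 0.0]
contact_force: [-0.4, 1.0, 0.3]
opening: 0.0001
```

Request:
send_rows:
  steps:
    - {"rx": 0, "ry": 0, "rz": 0, "tx": 0, "ty": 0, "tz": 0.1, "hand": -1}
    - {"rx": 0, "ry": 0, "rz": 0, "tx": 0, "ty": 0, "tz": 0, "hand": -1}

```text
time_s: 5.1
position: [0.6196, -0.2158, 0.104]
orientation: [0.0, -0.076, 0.997, 0.0]
contact_force: [-1.0, 1.3, 5.5]
opening: 0.0001
```

Request:
send_rows:
  steps:
    - {"rx": 0, "ry": 0, "rz": 0, "tx": 0, "ty": 0, "tz": 0.1, "hand": -1}
    - {"rx": 0, "ry": 0, "rz": 0, "tx": 0, "ty": 0, "tz": 0, "hand": -1}

```text
time_s: 5.35
position: [0.6196, -0.2159, 0.1037]
orientation: [0.0, -0.076, 0.997, 0.0]
contact_force: [-3.7, 3.1, 12.5]
opening: 0.0003
```

```bash
python3 - <<'E'
from h import *
delta([.6196,-.2177,.105],-171.3)
s=snap('wrist','w4'); a=cv2.imread('pics/w4.png'); cv2.imwrite('pics/w4b.png',cv2.resize(a[180:340,180:380],(750,600),interpolation=cv2.INTER_CUBIC))
E
```

```text
pos [ 0.6196 -0.2159  0.1037] head -171.3 tilt 0.06 rz 0.000 t [ 0.02 -0.18 -0.13] F [-3.7  3.1 12.5] op 0.000 t 5.3
```

View pics/w4b.png

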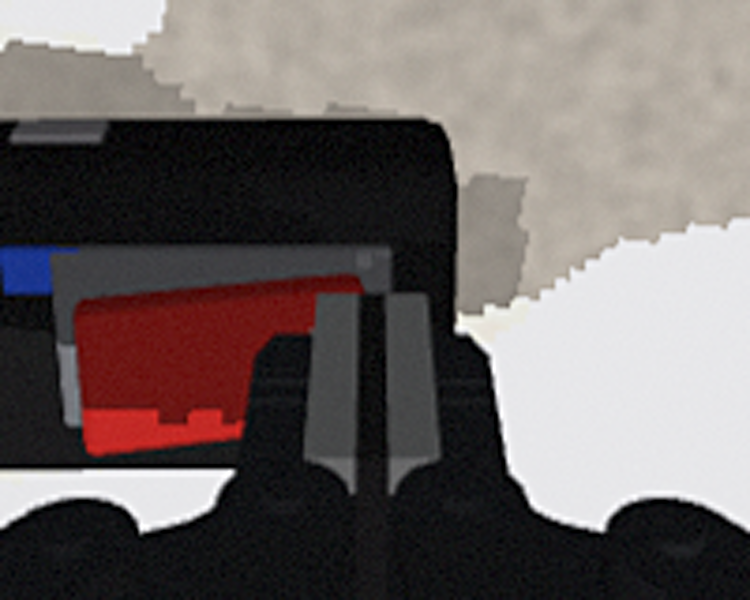

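The rocker's off end is down with its far end raised, and the force (12 N) is on its stop: the hub is off. Next I grasp the orange cover.

Request:
send_rows:
  steps:
    - {"rx": 0, "ry": 0, "rz": 0, "tx": 0, "ty": 0, "tz": -3, "hand": -1}
    - {"rx": 0, "ry": 0, "rz": 0.166, "tx": 0, "ty": 0, "tz": -2.7, "hand": 1}
    - {"rx": 0, "ry": 0, "rz": 0.17, "tx": 0, "ty": 0, "tz": 0, "hand": 1}
    - {"rx": 0, "ry": 0, "rz": 0.17, "tx": 0, "ty": 0, "tz": 0, "hand": 1}
    - {"rx": 0, "ry": 0, "rz": 0, "tx": 2.36, "ty": -3.17, "tz": 0, "hand": 1}
    - {"rx": 0, "ry": 0, "rz": 0, "tx": 2.36, "ty": -3.17, "tz": 0, "hand": 1}
    - {"rx": 0, "ry": 0, "rz": 0, "tx": 2.35, "ty": -3.17, "tz": 0, "hand": 1}
    - {"rx": 0, "ry": 0, "rz": 0, "tx": 0, "ty": 0, "tz": 3, "hand": 1}
    - {"rx": 0, "ry": 0, "rz": 0, "tx": 0, "ty": 0, "tz": 0, "hand": 1}
  grip_force: 30

```text
time_s: 6.52
position: [0.519, -0.2803, 0.128]
orientation: [-0.001, 0.176, 0.984, 0.0]
contact_force: [0.3, 1.8, 0.8]
opening: 0.0855
```

```bash
python3 - <<'E'
from h import *
delta([.5207,-.2812,.076],160)
s=snap('wrist','w5'); a=cv2.imread('pics/w5.png'); cv2.imwrite('pics/w5b.png',a)
print(env.get_obs()['joint_positions'].round(2))
E
```

```text
pos [ 0.519  -0.2803  0.128 ] head 159.7 tilt 0.17 rz -0.006 t [-0.19 -0.03  5.2 ] F [0.3 1.8 0.8] op 0.086 t 6.5
[-0.03  0.63  0.61  1.87 -0.49  0.8   2.07]
```

View pics/w5b.png

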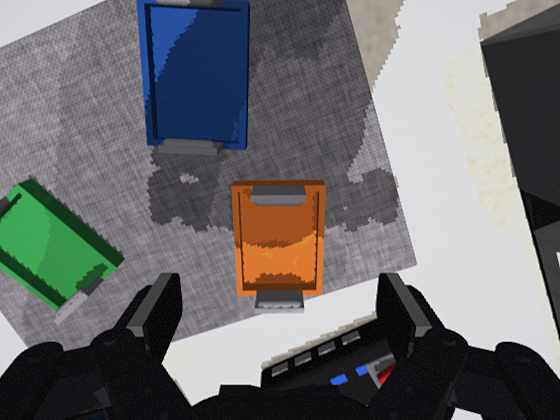

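The jaws straddle the orange cover, which is centred at column 279 between the fingers and squared up. Descending and gripping.

Request:
send_rows:
  steps:
    - {"rx": 0, "ry": 0, "rz": 0, "tx": -0.19, "ty": 0, "tz": 2, "hand": 1}
    - {"rx": 0, "ry": 0, "rz": 0, "tx": 0, "ty": 0, "tz": 2, "hand": 0.7}
    - {"rx": 0, "ry": 0, "rz": 0, "tx": 0, "ty": 0, "tz": 0.8, "hand": 0.5}
    - {"rx": 0, "ry": 0, "rz": 0, "tx": 0, "ty": 0, "tz": 0.4, "hand": 0.5}
    - {"rx": 0, "ry": 0, "rz": 0, "tx": 0, "ty": 0, "tz": 0, "hand": 0.5}

```text
time_s: 7.2
position: [0.5218, -0.2813, 0.0772]
orientation: [-0.0, 0.176, 0.984, -0.0]
contact_force: [-0.2, 0.9, 0.3]
opening: 0.0638
```

Request:
send_rows:
  steps:
    - {"rx": 0, "ry": 0, "rz": 0, "tx": 0, "ty": 0, "tz": 0, "hand": -1}
    - {"rx": 0, "ry": 0, "rz": 0, "tx": 0, "ty": 0, "tz": 0, "hand": -1}
    - {"rx": 0, "ry": 0, "rz": 0, "tx": 0, "ty": 0, "tz": 0, "hand": -1}

```text
time_s: 7.58
position: [0.5222, -0.2813, 0.0779]
orientation: [0.001, 0.176, 0.984, -0.0]
contact_force: [-1.1, -0.3, 4.7]
opening: 0.051
```

Request:
send_rows:
  steps:
    - {"rx": 0, "ry": 0, "rz": 0, "tx": 0, "ty": 0, "tz": -1.5, "hand": -1}
    - {"rx": 0, "ry": 0, "rz": 0, "tx": 0, "ty": 0, "tz": -3, "hand": -1}
    - {"rx": 0, "ry": 0, "rz": 0.164, "tx": 0, "ty": 0, "tz": -3, "hand": -1}
    - {"rx": 0, "ry": 0, "rz": 0.164, "tx": 0, "ty": 0, "tz": -3, "hand": -1}
    - {"rx": 0, "ry": 0, "rz": 0.164, "tx": 0, "ty": 0, "tz": -3, "hand": -1}
    - {"rx": 0, "ry": 0, "rz": 0.164, "tx": 0, "ty": 0, "tz": -3, "hand": -1}
    - {"rx": 0, "ry": 0, "rz": 0.164, "tx": 0, "ty": 0, "tz": -3, "hand": -1}
    - {"rx": 0, "ry": 0, "rz": 0.164, "tx": 0, "ty": 0, "tz": -3, "hand": -1}
    - {"rx": 0, "ry": 0, "rz": 0.164, "tx": 0, "ty": 0, "tz": 0, "hand": -1}

```text
time_s: 8.7
position: [0.5223, -0.2817, 0.3054]
orientation: [0.002, 0.684, 0.729, 0.001]
contact_force: [-0.5, -0.1, -2.1]
opening: 0.0509
```

Request:
send_rows:
  steps:
    - {"rx": 0, "ry": 0, "rz": 0, "tx": 4.6, "ty": -0.06, "tz": 0, "hand": -1}
    - {"rx": 0, "ry": 0, "rz": 0, "tx": 4.6, "ty": -0.06, "tz": 0, "hand": -1}
    - {"rx": 0, "ry": 0, "rz": 0, "tx": 4.6, "ty": -0.06, "tz": 0, "hand": -1}
    - {"rx": 0, "ry": 0, "rz": 0, "tx": 4.6, "ty": -0.06, "tz": 0, "hand": -1}
    - {"rx": 0, "ry": 0, "rz": 0, "tx": 4.6, "ty": -0.06, "tz": 0, "hand": -1}
    - {"rx": 0, "ry": 0, "rz": 0, "tx": 0, "ty": 0, "tz": 0, "hand": -1}
    - {"rx": 0, "ry": 0, "rz": 0, "tx": 0, "ty": 0, "tz": 0, "hand": -1}

```text
time_s: 9.57
position: [0.5029, -0.0521, 0.3028]
orientation: [0.0, 0.682, 0.731, 0.0]
contact_force: [0.2, -0.1, -0.4]
opening: 0.0509
```

```bash
python3 - <<'E'
from h import *
import pickle
delta([.50,-.05,.30],94.2)
s=snap('wrist','w6'); pickle.dump(s,open('w6.pkl','wb')); a=cv2.imread('pics/w6.png'); cv2.imwrite('pics/w6b.png',cv2.resize(a,(800,600),interpolation=cv2.INTER_CUBIC))
print(env.get_obs()['joint_positions'].round(2))
E
```

```text
pos [ 0.5029 -0.0521  0.3028] head 94.0 tilt 0.03 rz -0.004 t [ 0.23 -0.27  0.28] F [ 0.2 -0.1 -0.4] op 0.051 t 9.6
[-0.94  0.41  1.25  1.93 -0.43  1.11  0.55]
```

View pics/w6b.png

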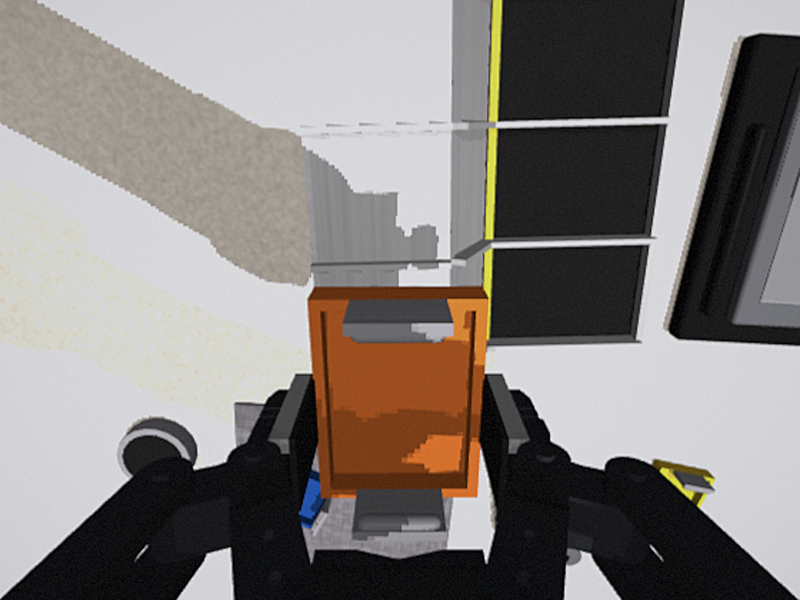

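```bash
python3 - <<'E'
from h import *
import pickle
s=pickle.load(open('w6.pkl','rb'))
for n,u,v,z in [('lip',452,15,.064),('lip',453,120,.064),('lip',453,250,.064),('cleat',495,10,.006),('cleat',491,230,.006),('f12 ledge',300,127,.072),('f12 ledge',450,126,.072),('f01 ledge',312,264,.072),('f01 ledge',450,260,.072),('f12 bay',500,124,.02),('f12 bay',667,120,.02),('f01 bay',492,242,.02),('f01 bay',655,238,.02),('f0 bay',490,341,.02),('f0 bay',640,340,.02),('front',683,0,.014),('front',655,232,.014),('front',640,340,.014)]:
    print(n,ray(s,u*.7,v*.7,z).round(4)[:2])
E
```

```text
lip [0.5233 0.0902]
lip [0.5297 0.0353]
lip [ 0.5382 -0.0436]
cleat [0.5562 0.1063]
cleat [ 0.573 -0.04 ]
f12 ledge [0.4406 0.0251]
f12 ledge [0.5275 0.0318]
f01 ledge [ 0.4487 -0.057 ]
f01 ledge [ 0.5359 -0.0482]
f12 bay [0.5666 0.0357]
f12 bay [0.6793 0.0462]
f01 bay [ 0.572  -0.0461]
f01 bay [ 0.6908 -0.0347]
f0 bay [ 0.581  -0.1253]
f0 bay [ 0.6987 -0.1162]
front [0.6746 0.1188]
front [ 0.693  -0.0314]
front [ 0.7021 -0.1187]
```

```bash
cat >> h.py <<'E'
C=np.array([.534,-.0072]); ya=np.radians(5.8); X=np.array([np.cos(ya),np.sin(ya)]); Y=np.array([-X[1],X[0]])
def ch(x,y,z): return np.r_[C+x*X+y*Y,z]
E
python3 - <<'E'
from h import *
import pickle
s=pickle.load(open('w6.pkl','rb'))
P=[ray(s,u*.7,v*.7,.2416)[:2] for u,v in [(308,300),(488,300),(480,497),(322,497)]]
print(np.round(P,4), np.mean(P,0))
p,M,o=tool(); print('offset in tool', M[:2,:2].T@(np.mean(P,0)-p[:2]))
delta(ch(-.036,.084,.20),95.8)
E
```

```text
[[ 0.475  -0.0183]
 [ 0.5259 -0.0147]
 [ 0.5323 -0.0835]
 [ 0.4803 -0.0871]] [ 0.50338159 -0.05089661]
offset in tool [0.00194257 0.00063304]
pos [ 0.5029 -0.0529  0.3028] head 93.9 tilt 0.03 rz -0.033 t [12.63 -0.04 10.28] F [-0.2  0.3 -0.5] op 0.051 t 9.6
```

Request:
send_rows:
  steps:
    - {"rx": 0, "ry": 0, "rz": -0.033, "tx": 0, "ty": 0, "tz": 0, "hand": -1}
    - {"rx": 0, "ry": 0, "rz": 0, "tx": 4.15, "ty": 0, "tz": 3.4, "hand": -1}
    - {"rx": 0, "ry": 0, "rz": 0, "tx": 4.15, "ty": 0, "tz": 3.4, "hand": -1}
    - {"rx": 0, "ry": 0, "rz": 0, "tx": 4.2, "ty": 0, "tz": 3.4, "hand": -1}
    - {"rx": 0, "ry": 0, "rz": 0, "tx": 0, "ty": 0, "tz": 3, "hand": -1}
    - {"rx": 0, "ry": 0, "rz": 0, "tx": 0, "ty": 0, "tz": 2, "hand": -1}
    - {"rx": 0, "ry": 0, "rz": 0, "tx": 0, "ty": 0, "tz": 0, "hand": -1}

```text
time_s: 10.5
position: [0.4899, 0.0713, 0.1495]
orientation: [-0.0, 0.671, 0.742, -0.001]
contact_force: [-1.2, 0.3, -0.5]
opening: 0.051
```

```bash
python3 - <<'E'
from h import *
delta(ch(-.036,.084,.138),95.8)
print(env.get_obs()['joint_positions'].round(2))
E
```

```text
pos [0.4899 0.0713 0.1495] head 95.8 tilt 0.14 rz -0.000 t [ 0.15 -0.    1.15] F [-1.2  0.3 -0.5] op 0.051 t 10.5
[-0.98  0.6   1.    2.1  -0.7   0.83  0.55]
```

Lower to the ledge, then release gently.

Request:
send_rows:
  steps:
    - {"rx": 0, "ry": 0, "rz": 0, "tx": 0.05, "ty": 0, "tz": 0.7, "hand": -1}
    - {"rx": 0, "ry": 0, "rz": 0, "tx": 0, "ty": 0, "tz": 0.4, "hand": -1}
    - {"rx": 0, "ry": 0, "rz": 0, "tx": 0, "ty": 0, "tz": 0, "hand": -1}

```text
time_s: 10.88
position: [0.4903, 0.0729, 0.1394]
orientation: [-0.0, 0.67, 0.742, 0.0]
contact_force: [-0.3, 1.3, -1.0]
opening: 0.0511
```

Request:
send_rows:
  steps:
    - {"rx": 0, "ry": 0, "rz": 0, "tx": 0, "ty": 0, "tz": 0, "hand": 0.4}
    - {"rx": 0, "ry": 0, "rz": 0, "tx": 0, "ty": 0, "tz": 0, "hand": 1}
    - {"rx": 0, "ry": 0, "rz": 0, "tx": 0, "ty": 0, "tz": -1.5, "hand": 1}
    - {"rx": 0, "ry": 0, "rz": 0, "tx": 0, "ty": 0, "tz": -4.5, "hand": 1}
    - {"rx": 0, "ry": 0, "rz": 0, "tx": 0, "ty": -3, "tz": -1.5, "hand": -1}
    - {"rx": 0, "ry": 0, "rz": 0, "tx": 0, "ty": -4, "tz": 0, "hand": -1}
    - {"rx": 0, "ry": 0, "rz": 0, "tx": 0, "ty": 0, "tz": 0, "hand": -1}

```text
time_s: 11.75
position: [0.4182, 0.0659, 0.2146]
orientation: [-0.002, 0.67, 0.742, 0.0]
contact_force: [1.3, 1.0, 0.4]
opening: 0.0324
```

```bash
cat >> h.py <<'E'
HUE={'orange':(8,18),'green':(50,75),'blue':(105,125)}
def blob(s,name,z,box=None):
    "cover rim rectangle from colour; box in px u0,v0,u1,v1"
    hsv=cv2.cvtColor(s['color'],cv2.COLOR_RGB2HSV); a,b=HUE[name]
    m=cv2.inRange(hsv,(a,120,40),(b,255,255))
    if box is not None:
        k=np.zeros_like(m); u0,v0,u1,v1=box; k[v0:v1,u0:u1]=255; m&=k
    m=cv2.morphologyEx(m,cv2.MORPH_OPEN,np.ones((3,3)))
    cs,_=cv2.findContours(m,cv2.RETR_EXTERNAL,cv2.CHAIN_APPROX_NONE)
    if not cs: print(name,'none'); return
    c=max(cs,key=cv2.contourArea); px=c[:,0].astype(float)
    W=np.array([ray(s,u,v,z)[:2] for u,v in px],np.float32)*1000
    r=cv2.minAreaRect(W); w,h=r[1]; an=r[2] if w>=h else r[2]+90
    an=(an+90)%180-90
    print(name,'px',px.mean(0).round(),'area',cv2.contourArea(c),'c',np.round(np.array(r[0])/1000,4),'size %.1f %.1f'%(max(w,h),min(w,h)),'long %.1f'%an)
    return np.array(r[0])/1000,an
def inch(c): d=np.asarray(c)-C; return np.round([d@X,d@Y],4)
E
python3 - <<'E'
from h import *
delta(ch(-.09,.084,.15),95.8)
s=snap('wrist','w7'); r=blob(s,'orange',.07); print(inch(r[0]))
s=snap('top'); r=blob(s,'orange',.07,(200,150,360,280)); print(r and inch(r[0]))
for n in ('green','blue'): blob(s,n,.012,(355,200,480,300))
E
```

```text
pos [0.4182 0.0659 0.2146] head 95.8 tilt 0.21 rz 0.001 t [-0.04  1.78  6.46] F [1.3 1.  0.4] op 0.032 t 11.8
orange px [389. 216.] area 8095.5 c [0.4918 0.0731] size 74.2 54.9 long -83.6
[-0.0338  0.0841]
orange px [253. 236.] area 183.0 c [0.5013 0.0785] size 64.3 34.6 long -90.0
[-0.0239  0.0886]
green px [443. 248.] area 425.5 c [ 0.4793 -0.4136] size 67.8 51.8 long 21.3
blue px [395. 270.] area 440.5 c [ 0.4217 -0.2884] size 68.9 52.6 long -22.0
```

Request:
send_rows:
  steps:
    - {"rx": 0, "ry": 0, "rz": 0, "tx": 0, "ty": 2.0, "tz": 3, "hand": -1}
    - {"rx": 0, "ry": 0, "rz": 0, "tx": 0, "ty": 0, "tz": 3, "hand": -1}
    - {"rx": 0, "ry": 0, "rz": 0, "tx": 0, "ty": 0, "tz": 1.3, "hand": -1}
    - {"rx": 0, "ry": 0, "rz": 0, "tx": 0, "ty": 0, "tz": 0, "hand": -1}

```text
time_s: 12.35
position: [0.4407, 0.0673, 0.1411]
orientation: [0.0, 0.671, 0.742, -0.001]
contact_force: [-0.5, -0.1, -0.1]
opening: -0.0001
```

Request:
send_rows:
  steps:
    - {"rx": 0, "ry": 0, "rz": 0, "tx": 0, "ty": 1.0, "tz": 0, "hand": -1}
    - {"rx": 0, "ry": 0, "rz": 0, "tx": 0, "ty": 1.25, "tz": 0, "hand": -1}
    - {"rx": 0, "ry": 0, "rz": 0, "tx": 0, "ty": 1.25, "tz": 0, "hand": -1}
    - {"rx": 0, "ry": 0, "rz": 0, "tx": 0, "ty": 1.25, "tz": 0, "hand": -1}
    - {"rx": 0, "ry": 0, "rz": 0, "tx": 0, "ty": 1.25, "tz": 0, "hand": -1}
    - {"rx": 0, "ry": 0, "rz": 0, "tx": 0, "ty": 1.25, "tz": 0, "hand": -1}
    - {"rx": 0, "ry": 0, "rz": 0, "tx": 0, "ty": 0.7, "tz": 0, "hand": -1}
    - {"rx": 0, "ry": 0, "rz": 0, "tx": 0, "ty": 0, "tz": 0, "hand": -1}
    - {"rx": 0, "ry": 0, "rz": 0, "tx": 0, "ty": 0, "tz": 0, "hand": -1}

```text
time_s: 13.48
position: [0.5196, 0.076, 0.1412]
orientation: [-0.0, 0.67, 0.742, -0.0]
contact_force: [-0.7, -0.2, 0.3]
opening: 0.0001
```

Request:
send_rows:
  steps:
    - {"rx": 0, "ry": 0, "rz": 0, "tx": 0, "ty": -1, "tz": -1, "hand": -1}
    - {"rx": 0, "ry": 0, "rz": 0, "tx": 0, "ty": -2, "tz": -5, "hand": 1}
    - {"rx": 0, "ry": 0, "rz": 0, "tx": 0, "ty": 0, "tz": -4, "hand": 1}
    - {"rx": 0, "ry": 0, "rz": 0, "tx": 0, "ty": 0, "tz": 0, "hand": 1}
    - {"rx": 0, "ry": 0, "rz": 0, "tx": 0, "ty": 0, "tz": 0, "hand": 1}

```text
time_s: 14.1
position: [0.489, 0.0733, 0.2411]
orientation: [-0.001, 0.67, 0.742, 0.0]
contact_force: [0.1, 0.6, -0.0]
opening: 0.0723
```

```bash
python3 - <<'E'
from h import *
delta(ch(-.03,.084,.24),95.8)
s=snap('wrist','w8'); r=blob(s,'orange',.034); print(r and inch(r[0]))
print(env.get_obs()['joint_positions'].round(2))
cv2.imwrite('pics/w8b.png',cv2.imread('pics/w8.png'))
E
```

```text
pos [0.489  0.0733 0.2411] head 95.9 tilt 0.07 rz 0.001 t [-0.06  0.66  0.11] F [ 0.1  0.6 -0. ] op 0.072 t 14.1
orange px [415. 186.] area 5361.5 c [0.6022 0.0875] size 71.5 56.4 long -84.1
[0.0775 0.0873]
[-1.13  0.47  1.17  2.03 -0.52  0.99  0.41]
```

View pics/w8b.png

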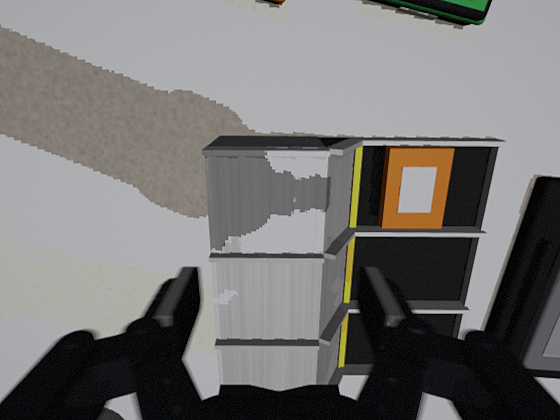

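Orange landed outside up (white label) in lane 2's bay at (418,190). Next, green.

Request:
send_rows:
  steps:
    - {"rx": 0, "ry": 0, "rz": 0, "tx": -4.83, "ty": -0.59, "tz": 0, "hand": 1}
    - {"rx": 0, "ry": 0, "rz": 0, "tx": -4.83, "ty": -0.59, "tz": 0, "hand": 1}
    - {"rx": 0, "ry": 0, "rz": 0, "tx": -4.83, "ty": -0.59, "tz": 0, "hand": 1}
    - {"rx": 0, "ry": 0, "rz": 0, "tx": -4.83, "ty": -0.59, "tz": 0, "hand": 1}
    - {"rx": 0, "ry": 0, "rz": 0, "tx": -4.83, "ty": -0.59, "tz": 0, "hand": 1}
    - {"rx": 0, "ry": 0, "rz": 0, "tx": -4.83, "ty": -0.59, "tz": 0, "hand": 1}
    - {"rx": 0, "ry": 0, "rz": 0, "tx": -4.83, "ty": -0.59, "tz": 0, "hand": 1}
    - {"rx": 0, "ry": 0, "rz": 0, "tx": -4.83, "ty": -0.59, "tz": 0, "hand": 1}
    - {"rx": 0, "ry": 0, "rz": 0, "tx": -4.83, "ty": -0.59, "tz": 0, "hand": 1}
    - {"rx": 0, "ry": 0, "rz": 0, "tx": -4.83, "ty": -0.59, "tz": 0, "hand": 1}

```text
time_s: 15.4
position: [0.4795, -0.4148, 0.2396]
orientation: [-0.001, 0.67, 0.742, -0.0]
contact_force: [0.3, -0.2, 0.1]
opening: 0.0853
```

Request:
send_rows:
  steps:
    - {"rx": 0, "ry": 0, "rz": 0.16, "tx": 0, "ty": 0, "tz": 0, "hand": 1}
    - {"rx": 0, "ry": 0, "rz": 0.162, "tx": 0, "ty": 0, "tz": 0, "hand": 1}
    - {"rx": 0, "ry": 0, "rz": 0.162, "tx": 0, "ty": 0, "tz": 0, "hand": 1}
    - {"rx": 0, "ry": 0, "rz": 0.162, "tx": 0, "ty": 0, "tz": 0, "hand": 1}
    - {"rx": 0, "ry": 0, "rz": 0.162, "tx": 0, "ty": 0, "tz": 0, "hand": 1}
    - {"rx": 0, "ry": 0, "rz": 0.162, "tx": 0, "ty": 0, "tz": 0, "hand": 1}
    - {"rx": 0, "ry": 0, "rz": 0.162, "tx": 0, "ty": 0, "tz": 0, "hand": 1}
    - {"rx": 0, "ry": 0, "rz": 0.162, "tx": 0, "ty": 0, "tz": 0, "hand": 1}
    - {"rx": 0, "ry": 0, "rz": 0, "tx": 0, "ty": 0, "tz": 0, "hand": 1}
    - {"rx": 0, "ry": 0, "rz": 0, "tx": 0, "ty": 0, "tz": 0, "hand": 1}

```text
time_s: 16.65
position: [0.4799, -0.4136, 0.2405]
orientation: [-0.0, 0.982, 0.19, -0.001]
contact_force: [-0.3, -0.1, 1.0]
opening: 0.085
```

```bash
python3 - <<'E'
from h import *
s=snap('wrist','w9')
for n in ('green','blue','orange'): 
    r=blob(s,n,.014)
    if n=='green': delta(np.r_[r[0],.076],r[1])
print(env.get_obs()['joint_positions'].round(2))
E
```

```text
green px [280. 185.] area 3757.5 c [ 0.4793 -0.4153] size 71.4 51.8 long 21.6
pos [ 0.48   -0.4136  0.2408] head 21.8 tilt 0.05 rz 0.005 t [-0.13  0.14 16.48] F [-0.2  0.6  0.9] op 0.085 t 16.7
blue px [125. 196.] area 4292.0 c [ 0.4222 -0.2906] size 74.9 52.3 long -23.1
orange none
[-0.11  0.83  1.26  1.69 -0.83  1.26  0.15]
```

Request:
send_rows:
  steps:
    - {"rx": 0, "ry": 0, "rz": 0, "tx": -0.1, "ty": 0.1, "tz": 5, "hand": 1}
    - {"rx": 0, "ry": 0, "rz": 0, "tx": 0, "ty": 0, "tz": 5, "hand": 1}
    - {"rx": 0, "ry": 0, "rz": 0, "tx": 0, "ty": 0, "tz": 4, "hand": 0.7}
    - {"rx": 0, "ry": 0, "rz": 0, "tx": 0, "ty": 0, "tz": 1.5, "hand": 0.5}
    - {"rx": 0, "ry": 0, "rz": 0, "tx": 0, "ty": 0, "tz": 0.7, "hand": 0.5}
    - {"rx": 0, "ry": 0, "rz": 0, "tx": 0, "ty": 0, "tz": 0, "hand": 0.5}
    - {"rx": 0, "ry": 0, "rz": 0, "tx": 0, "ty": 0, "tz": 0, "hand": -1}
    - {"rx": 0, "ry": 0, "rz": 0, "tx": 0, "ty": 0, "tz": 0, "hand": -1}
    - {"rx": 0, "ry": 0, "rz": 0, "tx": 0, "ty": 0, "tz": 0, "hand": -1}

```text
time_s: 17.82
position: [0.4802, -0.4155, 0.0809]
orientation: [0.001, 0.982, 0.188, 0.001]
contact_force: [-0.8, 0.2, 6.2]
opening: 0.0509
```

Request:
send_rows:
  steps:
    - {"rx": 0, "ry": 0, "rz": 0, "tx": 0, "ty": 0, "tz": -1.5, "hand": -1}
    - {"rx": 0, "ry": 0, "rz": -0.16, "tx": 0, "ty": 0, "tz": -3, "hand": -1}
    - {"rx": 0, "ry": 0, "rz": -0.162, "tx": 0, "ty": 0, "tz": -3, "hand": -1}
    - {"rx": 0, "ry": 0, "rz": -0.162, "tx": 0, "ty": 0, "tz": -3, "hand": -1}
    - {"rx": 0, "ry": 0, "rz": -0.162, "tx": 0, "ty": 0, "tz": -1.5, "hand": -1}
    - {"rx": 0, "ry": 0, "rz": -0.162, "tx": 0, "ty": 0, "tz": 0, "hand": -1}
    - {"rx": 0, "ry": 0, "rz": -0.162, "tx": 0, "ty": 0, "tz": 0, "hand": -1}
    - {"rx": 0, "ry": 0, "rz": -0.162, "tx": 0, "ty": 0, "tz": 0, "hand": -1}
    - {"rx": 0, "ry": 0, "rz": -0.16, "tx": 0, "ty": 0, "tz": 0, "hand": -1}
    - {"rx": 0, "ry": 0, "rz": 0, "tx": 0, "ty": 0, "tz": 0, "hand": -1}

```text
time_s: 19.08
position: [0.4795, -0.4152, 0.2004]
orientation: [0.001, 0.671, 0.741, 0.0]
contact_force: [-0.8, -0.5, -0.8]
opening: 0.0506
```

```bash
python3 - <<'E'
from h import *
delta(ch(-.036,.0,.20),95.8)
s=snap('wrist','w10'); p,M,o=tool(); r=blob(s,'green',p[2]-.0612); print('off',M[:2,:2].T@(r[0]-p[:2]))
print(env.get_obs()['joint_positions'].round(2))
E
```

```text
pos [ 0.4795 -0.4152  0.2004] head 95.6 tilt 0.07 rz -0.003 t [4.004e+01 5.950e+00 4.000e-02] F [-0.8 -0.5 -0.8] op 0.051 t 19.1
green px [279. 275.] area 15776.5 c [ 0.4793 -0.4127] size 71.2 50.2 long -84.4
off [2.45562957e-03 5.99676718e-05]
[ 0.06  0.68  0.88  1.72 -0.59  1.03  1.24]
```

Request:
send_rows:
  steps:
    - {"rx": 0, "ry": 0, "rz": 0, "tx": 4.97, "ty": 0.744, "tz": 0, "hand": -1}
    - {"rx": 0, "ry": 0, "rz": 0, "tx": 4.97, "ty": 0.744, "tz": 0, "hand": -1}
    - {"rx": 0, "ry": 0, "rz": 0, "tx": 4.97, "ty": 0.744, "tz": 0, "hand": -1}
    - {"rx": 0, "ry": 0, "rz": 0, "tx": 4.97, "ty": 0.744, "tz": 0, "hand": -1}
    - {"rx": 0, "ry": 0, "rz": 0, "tx": 4.97, "ty": 0.744, "tz": 0, "hand": -1}
    - {"rx": 0, "ry": 0, "rz": 0, "tx": 4.97, "ty": 0.744, "tz": 0, "hand": -1}
    - {"rx": 0, "ry": 0, "rz": 0, "tx": 4.97, "ty": 0.744, "tz": 0, "hand": -1}
    - {"rx": 0, "ry": 0, "rz": 0, "tx": 4.97, "ty": 0.744, "tz": 0, "hand": -1}
    - {"rx": 0, "ry": 0, "rz": 0, "tx": 0, "ty": 0, "tz": 3, "hand": -1}
    - {"rx": 0, "ry": 0, "rz": 0, "tx": 0, "ty": 0, "tz": 1.5, "hand": -1}

```text
time_s: 20.38
position: [0.4988, -0.0125, 0.1535]
orientation: [-0.0, 0.671, 0.741, -0.0]
contact_force: [-0.7, -0.4, -1.4]
opening: 0.0505
```

```bash
python3 - <<'E'
from h import *
delta(ch(-.036,.0,.1415),95.8)
s=snap('wrist','w11'); p,M,o=tool(); r=blob(s,'green',p[2]-.0645); print('off',M[:2,:2].T@(r[0]-p[:2]),inch(r[0]))
E
```

```text
pos [ 0.4988 -0.0125  0.1535] head 95.7 tilt 0.06 rz -0.002 t [ 0.18 -0.05  1.2 ] F [-0.7 -0.4 -1.4] op 0.050 t 20.4
green px [279. 275.] area 15759.5 c [ 0.4988 -0.0128] size 73.1 51.9 long -84.3
off [0.00050856 0.00063442] [-0.0356 -0.002 ]
```

Request:
send_rows:
  steps:
    - {"rx": 0, "ry": 0, "rz": 0, "tx": 0.15, "ty": 0, "tz": 0.7, "hand": -1}
    - {"rx": 0, "ry": 0, "rz": 0, "tx": 0, "ty": 0, "tz": 0.4, "hand": -1}
    - {"rx": 0, "ry": 0, "rz": 0, "tx": 0, "ty": 0, "tz": 0, "hand": -1}
    - {"rx": 0, "ry": 0, "rz": 0, "tx": 0, "ty": 0, "tz": 0, "hand": 0.4}
    - {"rx": 0, "ry": 0, "rz": 0, "tx": 0, "ty": 0, "tz": 0, "hand": 1}
    - {"rx": 0, "ry": 0, "rz": 0, "tx": 0, "ty": 0, "tz": -1.5, "hand": 1}
    - {"rx": 0, "ry": 0, "rz": 0, "tx": 0, "ty": 0, "tz": -4.5, "hand": 1}
    - {"rx": 0, "ry": 0, "rz": 0, "tx": 0, "ty": -3, "tz": -1.5, "hand": -1}
    - {"rx": 0, "ry": 0, "rz": 0, "tx": 0, "ty": -2.1, "tz": 0, "hand": -1}
    - {"rx": 0, "ry": 0, "rz": 0, "tx": 0, "ty": 0, "tz": 0, "hand": -1}

```text
time_s: 21.68
position: [0.4474, -0.0168, 0.2191]
orientation: [-0.001, 0.671, 0.741, 0.001]
contact_force: [1.2, 0.1, 0.6]
opening: 0.0322
```

```bash
python3 - <<'E'
from h import *
delta(ch(-.088,.0,.141),95.8)
s=snap('wrist','w12'); p,M,o=tool(); r=blob(s,'green',.070); print(inch(r[0]))
E
```

```text
pos [ 0.4474 -0.0168  0.2191] head 95.7 tilt 0.13 rz -0.002 t [ 0.08 -0.09  7.81] F [1.2 0.1 0.6] op 0.032 t 21.7
green px [357. 218.] area 7282.5 c [ 0.5011 -0.0155] size 73.5 53.7 long -84.2
[-0.0336 -0.005 ]
```

Request:
send_rows:
  steps:
    - {"rx": 0, "ry": 0, "rz": 0, "tx": -0.15, "ty": 0, "tz": 4, "hand": -1}
    - {"rx": 0, "ry": 0, "rz": 0, "tx": 0, "ty": 0, "tz": 2.5, "hand": -1}
    - {"rx": 0, "ry": 0, "rz": 0, "tx": 0, "ty": 0, "tz": 1.3, "hand": -1}
    - {"rx": 0, "ry": 0, "rz": 0, "tx": 0, "ty": 0, "tz": 0, "hand": -1}

```text
time_s: 22.22
position: [0.4488, -0.0187, 0.14]
orientation: [-0.0, 0.671, 0.741, -0.001]
contact_force: [-0.4, -1.1, 0.5]
opening: -0.0
```

Request:
send_rows:
  steps:
    - {"rx": 0, "ry": 0, "rz": 0, "tx": 0, "ty": 1.0, "tz": 0, "hand": -1}
    - {"rx": 0, "ry": 0, "rz": 0, "tx": 0, "ty": 1.25, "tz": 0, "hand": -1}
    - {"rx": 0, "ry": 0, "rz": 0, "tx": 0, "ty": 1.25, "tz": 0, "hand": -1}
    - {"rx": 0, "ry": 0, "rz": 0, "tx": 0, "ty": 1.25, "tz": 0, "hand": -1}
    - {"rx": 0, "ry": 0, "rz": 0, "tx": 0, "ty": 1.25, "tz": 0, "hand": -1}
    - {"rx": 0, "ry": 0, "rz": 0, "tx": 0, "ty": 1.25, "tz": 0, "hand": -1}
    - {"rx": 0, "ry": 0, "rz": 0, "tx": 0, "ty": 0.7, "tz": 0, "hand": -1}
    - {"rx": 0, "ry": 0, "rz": 0, "tx": 0, "ty": 0, "tz": 0, "hand": -1}
    - {"rx": 0, "ry": 0, "rz": 0, "tx": 0, "ty": 0, "tz": 0, "hand": -1}

```text
time_s: 23.35
position: [0.5272, -0.0106, 0.1402]
orientation: [-0.0, 0.671, 0.741, -0.0]
contact_force: [0.2, 0.7, 0.6]
opening: -0.0001
```

Request:
send_rows:
  steps:
    - {"rx": 0, "ry": 0, "rz": 0, "tx": 0, "ty": -1, "tz": -1, "hand": -1}
    - {"rx": 0, "ry": 0, "rz": 0, "tx": 0, "ty": -2, "tz": -5, "hand": 1}
    - {"rx": 0, "ry": 0, "rz": 0, "tx": 0, "ty": 0, "tz": -4, "hand": 1}
    - {"rx": 0, "ry": 0, "rz": 0, "tx": 0, "ty": 0, "tz": 0, "hand": 1}
    - {"rx": 0, "ry": 0, "rz": 0, "tx": 0, "ty": 0, "tz": 0, "hand": 1}

```text
time_s: 23.98
position: [0.497, -0.0131, 0.2401]
orientation: [-0.001, 0.671, 0.742, 0.0]
contact_force: [0.8, 0.0, -0.8]
opening: 0.0726
```

```bash
cat >> h.py <<'E'
def white(s,c,z):
    u,v=np.round(proj(s,np.r_[c,z])).astype(int); a=s['color'][v-4:v+5,u-4:u+5].reshape(-1,3).mean(0); print('  colour at centre',a.round(),(u,v))
E
python3 - <<'E'
from h import *
delta(ch(-.03,.0,.24),95.8)
s=snap('wrist','w13')
for n in ('green','orange'):
    r=blob(s,n,.034); 
    if r: print(inch(r[0])); white(s,r[0],.034)
s=snap('top'); blob(s,'blue',.012,(355,200,480,300))
E
```

```text
pos [ 0.497  -0.0131  0.2401] head 95.8 tilt 0.08 rz -0.001 t [0.21 0.74 0.01] F [ 0.8  0.  -0.8] op 0.073 t 24.0
green px [412. 189.] area 4959.0 c [ 0.6082 -0.0017] size 70.1 53.0 long -84.4
[ 0.0743 -0.002 ]
  colour at centre [180. 180. 183.] (np.int64(412), np.int64(192))
orange px [431.  77.] area 7182.0 c [0.6023 0.0861] size 69.6 56.4 long -84.1
[0.0774 0.0859]
  colour at centre [178. 178. 181.] (np.int64(430), np.int64(80))
blue px [395. 270.] area 439.5 c [ 0.4217 -0.2884] size 68.9 52.6 long -22.0
```

Green turned over into lane 1's bay (white label seen at its centre). Next, blue.

Request:
send_rows:
  steps:
    - {"rx": 0, "ry": 0, "rz": 0, "tx": -4.46, "ty": -1.71, "tz": 0, "hand": 1}
    - {"rx": 0, "ry": 0, "rz": 0, "tx": -4.46, "ty": -1.71, "tz": 0, "hand": 1}
    - {"rx": 0, "ry": 0, "rz": 0, "tx": -4.46, "ty": -1.71, "tz": 0, "hand": 1}
    - {"rx": 0, "ry": 0, "rz": 0, "tx": -4.46, "ty": -1.71, "tz": 0, "hand": 1}
    - {"rx": 0, "ry": 0, "rz": 0, "tx": -4.46, "ty": -1.71, "tz": 0, "hand": 1}
    - {"rx": 0, "ry": 0, "rz": 0, "tx": -4.46, "ty": -1.71, "tz": 0, "hand": 1}

```text
time_s: 24.82
position: [0.4213, -0.2912, 0.2393]
orientation: [-0.001, 0.671, 0.742, -0.0]
contact_force: [0.5, 0.4, 0.7]
opening: 0.0851
```

Request:
send_rows:
  steps:
    - {"rx": 0, "ry": 0, "rz": -0.1526, "tx": 0, "ty": 0, "tz": 0, "hand": 1}
    - {"rx": 0, "ry": 0, "rz": -0.1526, "tx": 0, "ty": 0, "tz": 0, "hand": 1}
    - {"rx": 0, "ry": 0, "rz": -0.1526, "tx": 0, "ty": 0, "tz": 0, "hand": 1}
    - {"rx": 0, "ry": 0, "rz": -0.1526, "tx": 0, "ty": 0, "tz": 0, "hand": 1}
    - {"rx": 0, "ry": 0, "rz": -0.1526, "tx": 0, "ty": 0, "tz": 0, "hand": 1}
    - {"rx": 0, "ry": 0, "rz": -0.1526, "tx": 0, "ty": 0, "tz": 0, "hand": 1}
    - {"rx": 0, "ry": 0, "rz": -0.1526, "tx": 0, "ty": 0, "tz": 0, "hand": 1}
    - {"rx": 0, "ry": 0, "rz": 0, "tx": 0, "ty": 0, "tz": 0, "hand": 1}
    - {"rx": 0, "ry": 0, "rz": 0, "tx": 0, "ty": 0, "tz": 0, "hand": 1}

```text
time_s: 25.95
position: [0.422, -0.29, 0.2397]
orientation: [-0.001, 0.202, 0.979, 0.0]
contact_force: [-0.3, 0.7, 0.4]
opening: 0.0852
```

```bash
python3 - <<'E'
from h import *
s=snap('wrist','w14')
r=blob(s,'blue',.014); delta(np.r_[r[0],.079],r[1]+180)
print(env.get_obs()['joint_positions'].round(2))
E
```

```text
blue px [280. 186.] area 3811.0 c [ 0.4203 -0.2897] size 71.1 52.2 long -23.1
pos [ 0.4221 -0.29    0.2398] head 156.8 tilt 0.05 rz -0.002 t [ 0.17 -0.04 16.08] F [ 0.8  1.2 -0.1] op 0.085 t 26.0
[-0.08  0.35  0.74  1.98 -0.29  0.93  1.97]
```

Request:
send_rows:
  steps:
    - {"rx": 0, "ry": 0, "rz": 0, "tx": 0.1, "ty": 0, "tz": 5, "hand": 1}
    - {"rx": 0, "ry": 0, "rz": 0, "tx": 0, "ty": 0, "tz": 5, "hand": 1}
    - {"rx": 0, "ry": 0, "rz": 0, "tx": 0, "ty": 0, "tz": 4, "hand": 0.7}
    - {"rx": 0, "ry": 0, "rz": 0, "tx": 0, "ty": 0, "tz": 1.4, "hand": 0.5}
    - {"rx": 0, "ry": 0, "rz": 0, "tx": 0, "ty": 0, "tz": 0.6, "hand": 0.5}
    - {"rx": 0, "ry": 0, "rz": 0, "tx": 0, "ty": 0, "tz": 0, "hand": 0.5}
    - {"rx": 0, "ry": 0, "rz": 0, "tx": 0, "ty": 0, "tz": 0, "hand": -1}
    - {"rx": 0, "ry": 0, "rz": 0, "tx": 0, "ty": 0, "tz": 0, "hand": -1}
    - {"rx": 0, "ry": 0, "rz": 0, "tx": 0, "ty": 0, "tz": 0, "hand": -1}

```text
time_s: 27.12
position: [0.4221, -0.29, 0.0817]
orientation: [0.001, 0.2, 0.98, -0.0]
contact_force: [-0.5, 1.8, 6.9]
opening: 0.0509
```

Request:
send_rows:
  steps:
    - {"rx": 0, "ry": 0, "rz": 0, "tx": 0, "ty": 0, "tz": -1.5, "hand": -1}
    - {"rx": 0, "ry": 0, "rz": 0.1526, "tx": 0, "ty": 0, "tz": -3, "hand": -1}
    - {"rx": 0, "ry": 0, "rz": 0.1526, "tx": 0, "ty": 0, "tz": -3, "hand": -1}
    - {"rx": 0, "ry": 0, "rz": 0.1526, "tx": 0, "ty": 0, "tz": -3, "hand": -1}
    - {"rx": 0, "ry": 0, "rz": 0.1526, "tx": 0, "ty": 0, "tz": -1.5, "hand": -1}
    - {"rx": 0, "ry": 0, "rz": 0.1526, "tx": 0, "ty": 0, "tz": 0, "hand": -1}
    - {"rx": 0, "ry": 0, "rz": 0.1526, "tx": 0, "ty": 0, "tz": 0, "hand": -1}
    - {"rx": 0, "ry": 0, "rz": 0.1526, "tx": 0, "ty": 0, "tz": 0, "hand": -1}
    - {"rx": 0, "ry": 0, "rz": 0, "tx": 0, "ty": 0, "tz": 0, "hand": -1}

```text
time_s: 28.25
position: [0.4216, -0.2894, 0.201]
orientation: [0.0, 0.67, 0.742, 0.0]
contact_force: [-0.4, 0.3, -0.7]
opening: 0.0508
```

```bash
python3 - <<'E'
from h import *
delta(ch(-.036,-.084,.20),95.8)
s=snap('wrist','w15'); p,M,o=tool(); r=blob(s,'blue',p[2]-.0645); print('off',M[:2,:2].T@(r[0]-p[:2]))
E
```

```text
pos [ 0.4216 -0.2894  0.201 ] head 95.8 tilt 0.03 rz -0.000 t [18.54 10.44  0.1 ] F [-0.4  0.3 -0.7] op 0.051 t 28.2
blue px [279. 269.] area 15924.0 c [ 0.4212 -0.2857] size 72.0 51.4 long -84.2
off [3.72119930e-03 6.27506049e-05]
```

Request:
send_rows:
  steps:
    - {"rx": 0, "ry": 0, "rz": 0, "tx": 3.68, "ty": 2.09, "tz": 0, "hand": -1}
    - {"rx": 0, "ry": 0, "rz": 0, "tx": 3.68, "ty": 2.09, "tz": 0, "hand": -1}
    - {"rx": 0, "ry": 0, "rz": 0, "tx": 3.68, "ty": 2.09, "tz": 0, "hand": -1}
    - {"rx": 0, "ry": 0, "rz": 0, "tx": 3.68, "ty": 2.09, "tz": 0, "hand": -1}
    - {"rx": 0, "ry": 0, "rz": 0, "tx": 3.68, "ty": 2.09, "tz": 0, "hand": -1}
    - {"rx": 0, "ry": 0, "rz": 0, "tx": 0, "ty": 0, "tz": 3, "hand": -1}
    - {"rx": 0, "ry": 0, "rz": 0, "tx": 0, "ty": 0, "tz": 1.5, "hand": -1}
    - {"rx": 0, "ry": 0, "rz": 0, "tx": 0, "ty": 0, "tz": 0, "hand": -1}

```text
time_s: 29.3
position: [0.5063, -0.0968, 0.1549]
orientation: [-0.001, 0.671, 0.741, -0.001]
contact_force: [-0.6, 0.2, -0.6]
opening: 0.0507
```

```bash
python3 - <<'E'
from h import *
delta(ch(-.036,-.084,.142),95.8)
s=snap('wrist','w16'); p,M,o=tool(); r=blob(s,'blue',p[2]-.0645); print('off',M[:2,:2].T@(r[0]-p[:2]),inch(r[0]))
E
```

```text
pos [ 0.5063 -0.0968  0.1549] head 95.7 tilt 0.09 rz -0.001 t [0.23 0.06 1.29] F [-0.6  0.2 -0.6] op 0.051 t 29.3
blue px [279. 269.] area 15904.0 c [ 0.5057 -0.0926] size 71.6 51.1 long -84.2
off [ 0.0045388  -0.00052918] [-0.0368 -0.0821]
```

Request:
send_rows:
  steps:
    - {"rx": 0, "ry": 0, "rz": 0, "tx": 0.15, "ty": 0, "tz": 0.8, "hand": -1}
    - {"rx": 0, "ry": 0, "rz": 0, "tx": 0, "ty": 0, "tz": 0.4, "hand": -1}
    - {"rx": 0, "ry": 0, "rz": 0, "tx": 0, "ty": 0, "tz": 0, "hand": -1}
    - {"rx": 0, "ry": 0, "rz": 0, "tx": 0, "ty": 0, "tz": 0, "hand": 0.4}
    - {"rx": 0, "ry": 0, "rz": 0, "tx": 0, "ty": 0, "tz": 0, "hand": 1}
    - {"rx": 0, "ry": 0, "rz": 0, "tx": 0, "ty": 0, "tz": -1.5, "hand": 1}
    - {"rx": 0, "ry": 0, "rz": 0, "tx": 0, "ty": 0, "tz": -4.5, "hand": 1}
    - {"rx": 0, "ry": 0, "rz": 0, "tx": 0, "ty": -3, "tz": -1.5, "hand": -1}
    - {"rx": 0, "ry": 0, "rz": 0, "tx": 0, "ty": -2.1, "tz": 0, "hand": -1}
    - {"rx": 0, "ry": 0, "rz": 0, "tx": 0, "ty": 0, "tz": 0, "hand": -1}

```text
time_s: 30.6
position: [0.4553, -0.0997, 0.2192]
orientation: [-0.0, 0.671, 0.741, 0.001]
contact_force: [0.1, 0.2, 0.0]
opening: 0.0318
```

```bash
python3 - <<'E'
from h import *
delta(ch(-.088,-.084,.141),95.8)
s=snap('wrist','w17'); p,M,o=tool(); r=blob(s,'blue',.074); print(inch(r[0]))
E
```

```text
pos [ 0.4553 -0.0997  0.2192] head 95.7 tilt 0.12 rz -0.002 t [ 0.01 -0.04  7.82] F [0.1 0.2 0. ] op 0.032 t 30.6
blue px [367. 207.] area 6318.5 c [ 0.5071 -0.0932] size 72.2 52.7 long -84.3
[-0.0355 -0.0828]
```

Request:
send_rows:
  steps:
    - {"rx": 0, "ry": 0, "rz": 0, "tx": 0, "ty": 0, "tz": 4, "hand": -1}
    - {"rx": 0, "ry": 0, "rz": 0, "tx": 0, "ty": 0, "tz": 2.5, "hand": -1}
    - {"rx": 0, "ry": 0, "rz": 0, "tx": 0, "ty": 0, "tz": 1.3, "hand": -1}
    - {"rx": 0, "ry": 0, "rz": 0, "tx": 0, "ty": 0, "tz": 0, "hand": -1}

```text
time_s: 31.15
position: [0.4564, -0.0999, 0.14]
orientation: [-0.0, 0.671, 0.741, -0.001]
contact_force: [-0.7, -0.2, 0.4]
opening: 0.0
```

Request:
send_rows:
  steps:
    - {"rx": 0, "ry": 0, "rz": 0, "tx": 0, "ty": 1.0, "tz": 0, "hand": -1}
    - {"rx": 0, "ry": 0, "rz": 0, "tx": 0, "ty": 1.25, "tz": 0, "hand": -1}
    - {"rx": 0, "ry": 0, "rz": 0, "tx": 0, "ty": 1.25, "tz": 0, "hand": -1}
    - {"rx": 0, "ry": 0, "rz": 0, "tx": 0, "ty": 1.25, "tz": 0, "hand": -1}
    - {"rx": 0, "ry": 0, "rz": 0, "tx": 0, "ty": 1.25, "tz": 0, "hand": -1}
    - {"rx": 0, "ry": 0, "rz": 0, "tx": 0, "ty": 1.25, "tz": 0, "hand": -1}
    - {"rx": 0, "ry": 0, "rz": 0, "tx": 0, "ty": 0.7, "tz": 0, "hand": -1}
    - {"rx": 0, "ry": 0, "rz": 0, "tx": 0, "ty": 0, "tz": 0, "hand": -1}
    - {"rx": 0, "ry": 0, "rz": 0, "tx": 0, "ty": 0, "tz": 0, "hand": -1}

```text
time_s: 32.28
position: [0.5348, -0.0918, 0.1402]
orientation: [-0.0, 0.671, 0.741, -0.0]
contact_force: [-0.1, 0.9, 0.6]
opening: 0.0005
```

Request:
send_rows:
  steps:
    - {"rx": 0, "ry": 0, "rz": 0, "tx": 0, "ty": -1, "tz": -1, "hand": -1}
    - {"rx": 0, "ry": 0, "rz": 0, "tx": 0, "ty": -2, "tz": -5, "hand": 1}
    - {"rx": 0, "ry": 0, "rz": 0, "tx": 0, "ty": 0, "tz": -4, "hand": 1}
    - {"rx": 0, "ry": 0, "rz": 0, "tx": 0, "ty": 0, "tz": 0, "hand": 1}
    - {"rx": 0, "ry": 0, "rz": 0, "tx": 0, "ty": 0, "tz": 0, "hand": 1}

```text
time_s: 32.9
position: [0.5047, -0.0944, 0.2403]
orientation: [-0.0, 0.671, 0.742, 0.0]
contact_force: [0.2, -0.4, -0.7]
opening: 0.0724
```

```bash
python3 - <<'E'
from h import *
delta(ch(-.03,.0,.24),95.8)
s=snap('wrist','w18')
for n in ('green','orange','blue'):
    r=blob(s,n,.034); 
    if r: print(inch(r[0])); white(s,r[0],.034)
E
```

```text
pos [ 0.5047 -0.0944  0.2403] head 95.7 tilt 0.07 rz -0.001 t [8.38 0.79 0.03] F [ 0.2 -0.4 -0.7] op 0.072 t 32.9
green px [401.  82.] area 6651.0 c [ 0.5883 -0.001 ] size 70.7 52.9 long 88.0
[0.0547 0.0007]
  colour at centre [171. 171. 174.] (np.int64(400), np.int64(85))
orange px [439.   6.] area 859.0 c [0.6056 0.0537] size 56.1 8.1 long 5.8
[0.0774 0.0534]
  colour at centre [147.  91.  35.] (np.int64(441), np.int64(7))
blue px [412. 187.] area 5020.0 c [ 0.6159 -0.0809] size 70.5 53.1 long -84.2
[ 0.074  -0.0816]
  colour at centre [172. 172. 175.] (np.int64(412), np.int64(189))
```

All three lie outside up. Green has been knocked back about 20 mm and turned by 8°, but it is still flat. Now I'll measure the readers from two headings, because the wrist camera is unbiased along the jaw direction.

Request:
send_rows:
  steps:
    - {"rx": 0, "ry": 0, "rz": 0, "tx": 5.2, "ty": 0.45, "tz": -1.33, "hand": 1}
    - {"rx": 0, "ry": 0, "rz": 0, "tx": 5.2, "ty": 0.45, "tz": -1.33, "hand": 1}
    - {"rx": 0, "ry": 0, "rz": 0, "tx": 5.2, "ty": 0.45, "tz": -1.33, "hand": 1}
    - {"rx": 0, "ry": 0, "rz": 0, "tx": 5.2, "ty": 0.45, "tz": -1.33, "hand": 1}
    - {"rx": 0, "ry": 0, "rz": 0, "tx": 5.2, "ty": 0.45, "tz": -1.33, "hand": 1}
    - {"rx": 0, "ry": 0, "rz": 0, "tx": 5.2, "ty": 0.45, "tz": -1.33, "hand": 1}
    - {"rx": 0, "ry": 0, "rz": 0, "tx": 0, "ty": 0, "tz": 0, "hand": 1}
    - {"rx": 0, "ry": 0, "rz": 0, "tx": 0, "ty": 0, "tz": 0, "hand": 1}

```text
time_s: 33.95
position: [0.5007, 0.2177, 0.3192]
orientation: [0.0, 0.671, 0.741, -0.001]
contact_force: [-0.3, -0.5, 0.2]
opening: 0.0856
```

```bash
python3 - <<'E'
from h import *
import pickle
delta([.6,.30,.30],180)
s=snap('wrist','w19'); pickle.dump(s,open('w19.pkl','wb'))
for n in HUE: blob(s,n,.030)
cv2.imwrite('pics/w19b.png',cv2.resize(cv2.imread('pics/w19.png')[:300,60:500],(800,545),interpolation=cv2.INTER_CUBIC))
E
```

```text
pos [0.5007 0.2177 0.3192] head 95.7 tilt 0.12 rz -1.471 t [-9.93  8.23  1.92] F [-0.3 -0.5  0.2] op 0.086 t 34.0
orange px [223. 118.] area 5413.5 c [0.4388 0.2623] size 81.2 69.3 long -8.8
green px [367. 134.] area 5179.5 c [0.5876 0.2616] size 81.2 69.3 long -7.1
blue px [345. 380.] area 711.5 c [ 0.616  -0.0696] size 59.3 54.7 long -84.2
```

View pics/w19b.png

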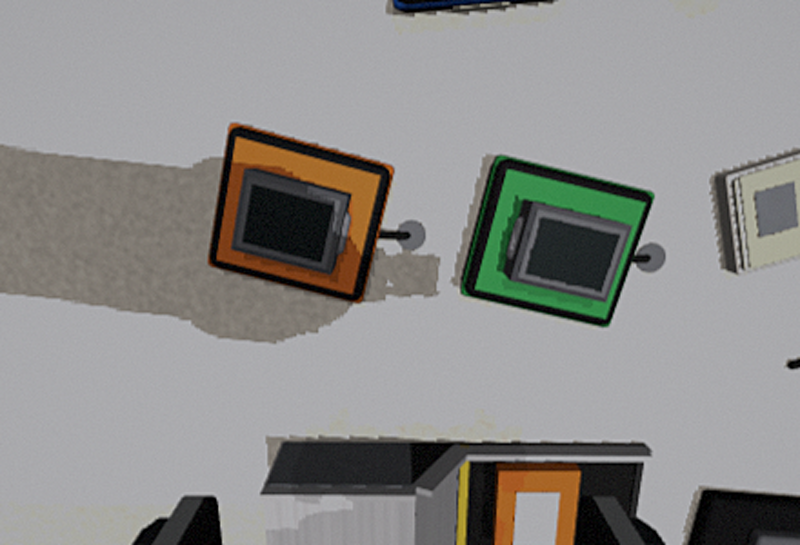

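```bash
python3 - <<'E'
from m import *
import pickle
s=pickle.load(open('w19.pkl','rb'))
quad(s,[(233,250),(247,170),(350,188),(337,272)],.06,.55,60,0)
quad(s,[(516,284),(529,207),(629,224),(615,300)],.06,.55,60,0)
E
```

```text
c [0.4412 0.2638] L [0.0411 0.0522 0.0433 0.0552] long axis deg -5.1
c [0.588  0.2614] L [0.0399 0.0528 0.0399 0.0543] long axis deg -3.4
```

Request:
send_rows:
  steps:
    - {"rx": 0, "ry": 0, "rz": -0.163, "tx": 0, "ty": 0, "tz": 0, "hand": 1}
    - {"rx": 0, "ry": 0, "rz": -0.163, "tx": 0, "ty": 0, "tz": 0, "hand": 1}
    - {"rx": 0, "ry": 0, "rz": -0.163, "tx": 0, "ty": 0, "tz": 0, "hand": 1}
    - {"rx": 0, "ry": 0, "rz": -0.163, "tx": 0, "ty": 0, "tz": 0, "hand": 1}
    - {"rx": 0, "ry": 0, "rz": -0.163, "tx": 0, "ty": 0, "tz": 0, "hand": 1}
    - {"rx": 0, "ry": 0, "rz": -0.163, "tx": 0, "ty": 0, "tz": 0, "hand": 1}
    - {"rx": 0, "ry": 0, "rz": -0.163, "tx": 0, "ty": 0, "tz": 0, "hand": 1}
    - {"rx": 0, "ry": 0, "rz": -0.163, "tx": 0, "ty": 0, "tz": 0, "hand": 1}
    - {"rx": 0, "ry": 0, "rz": -0.163, "tx": 0, "ty": 0, "tz": 0, "hand": 1}

```text
time_s: 35.12
position: [0.5012, 0.2163, 0.3197]
orientation: [-0.0, 0.001, 1.0, -0.0]
contact_force: [0.4, 0.2, -0.8]
opening: 0.0854
```

Request:
send_rows:
  steps:
    - {"rx": 0, "ry": 0, "rz": 0, "tx": -5, "ty": 3, "tz": 0, "hand": 1}
    - {"rx": 0, "ry": 0, "rz": 0, "tx": -5, "ty": 3, "tz": 0, "hand": 1}
    - {"rx": 0, "ry": 0, "rz": 0, "tx": 0, "ty": 2.3, "tz": 0, "hand": 1}
    - {"rx": 0, "ry": 0, "rz": 0, "tx": 0, "ty": 0, "tz": 0, "hand": 1}
    - {"rx": 0, "ry": 0, "rz": 0, "tx": 0, "ty": 0, "tz": 0, "hand": 1}
    - {"rx": 0, "ry": 0, "rz": 0, "tx": 0, "ty": 0, "tz": 0, "hand": 1}

```text
time_s: 35.88
position: [0.6011, 0.2996, 0.3209]
orientation: [0.0, 0.003, 1.0, 0.0]
contact_force: [0.2, 0.3, -0.8]
opening: 0.0854
```

```bash
python3 - <<'E'
from h import *
import pickle
delta([.6,.30,.30],180)
s=snap('wrist','w20'); pickle.dump(s,open('w20.pkl','wb'))
for n in HUE: blob(s,n,.030)
print(env.get_obs()['joint_positions'].round(2))
E
```

```text
pos [0.6011 0.2996 0.3209] head 179.7 tilt 0.04 rz -0.005 t [0.11 0.04 2.09] F [ 0.2  0.3 -0.8] op 0.085 t 35.9
orange px [ 82. 172.] area 3353.5 c [0.6048 0.0875] size 76.3 54.6 long -84.0
green px [244. 155.] area 4790.5 c [0.5875 0.262 ] size 81.1 69.0 long -7.0
blue px [398.  90.] area 2315.5 c [0.5211 0.4208] size 81.4 69.1 long 10.1
[-1.03  0.57  0.79  1.49 -0.42  1.25  1.37]
```

```bash
python3 - <<'E'
from m import *
import pickle
s=pickle.load(open('w20.pkl','rb'))
u,v=proj(s,[.4395,.2625,.03]).astype(int); print(u,v)
blob(s,'orange',.03,(u-70,max(v-70,0),u+70,v+70))
# turret tops by segmenting dark/grey inside the colour hull
for n,c in (('orange',(.439,.2623)),('green',(.5875,.2618)),('blue',(.5211,.4208))):
    u,v=proj(s,[*c,.06]).astype(int); print(n,'turret px',u,v)
a=cv2.imread('pics/w20.png')
t=[]
for c in ((.439,.2623),(.5875,.2618),(.5211,.4208)):
    u,v=proj(s,[*c,.045]).astype(int); v=max(v,55); t.append(cv2.resize(a[v-55:v+55,u-55:u+55],(264,264),interpolation=cv2.INTER_CUBIC)); print(u-55,v-55)
cv2.imwrite('pics/t20.png',np.hstack(t))
E
```

```text
238 -2
orange px [238.  26.] area 1682.0 c [0.4577 0.2597] size 69.0 42.3 long 81.5
orange turret px 234 -12
green turret px 240 162
blue turret px 411 90
181 0
187 104
350 35
```

View pics/t20.png

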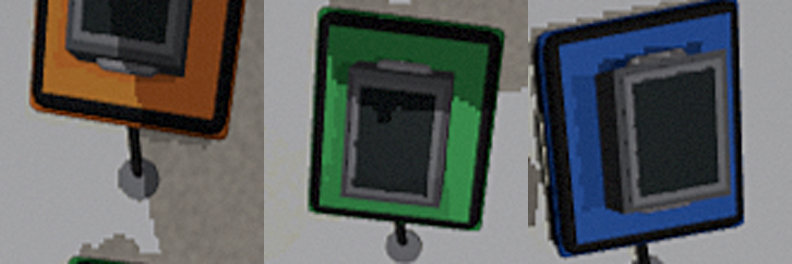

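```bash
python3 - <<'E'
from m import *
import pickle
s=pickle.load(open('w20.pkl','rb')); k=110/264
quad(s,[(188,75),(86,65),(78,193),(178,204)],.06,k,187,104)
quad(s,[(195,52),(92,66),(104,210),(207,190)],.06,k,350,35)
E
```

```text
c [0.5854 0.2633] L [0.0405 0.0528 0.0418 0.0535] long axis deg -6.2
c [0.5204 0.4213] L [0.0379 0.0533 0.04   0.0509] long axis deg 12.0
```

Request:
send_rows:
  steps:
    - {"rx": 0, "ry": 0, "rz": 0.163, "tx": 0, "ty": 0, "tz": 0, "hand": 1}
    - {"rx": 0, "ry": 0, "rz": 0.163, "tx": 0, "ty": 0, "tz": 0, "hand": 1}
    - {"rx": 0, "ry": 0, "rz": 0.163, "tx": 0, "ty": 0, "tz": 0, "hand": 1}
    - {"rx": 0, "ry": 0, "rz": 0.163, "tx": 0, "ty": 0, "tz": 0, "hand": 1}
    - {"rx": 0, "ry": 0, "rz": 0.163, "tx": 0, "ty": 0, "tz": 0, "hand": 1}
    - {"rx": 0, "ry": 0, "rz": 0.163, "tx": 0, "ty": 0, "tz": 0, "hand": 1}
    - {"rx": 0, "ry": 0, "rz": 0.163, "tx": 0, "ty": 0, "tz": 0, "hand": 1}
    - {"rx": 0, "ry": 0, "rz": 0.163, "tx": 0, "ty": 0, "tz": 0, "hand": 1}
    - {"rx": 0, "ry": 0, "rz": 0.16, "tx": 0, "ty": 0, "tz": 0, "hand": 1}

```text
time_s: 37.05
position: [0.6012, 0.3006, 0.3207]
orientation: [-0.0, 0.672, 0.741, 0.0]
contact_force: [-0.1, 0.7, -0.4]
opening: 0.0854
```

Request:
send_rows:
  steps:
    - {"rx": 0, "ry": 0, "rz": 0, "tx": -4.24, "ty": -0.4, "tz": 1.6, "hand": 0.5}
    - {"rx": 0, "ry": 0, "rz": 0, "tx": -4.24, "ty": -0.4, "tz": 1.6, "hand": 0.5}
    - {"rx": 0, "ry": 0, "rz": 0, "tx": -4.24, "ty": -0.4, "tz": 1.6, "hand": 0.5}
    - {"rx": 0, "ry": 0, "rz": 0, "tx": -4.24, "ty": -0.4, "tz": 1.6, "hand": 0.5}
    - {"rx": 0, "ry": 0, "rz": 0, "tx": -4.24, "ty": -0.4, "tz": 1.6, "hand": 0.5}
    - {"rx": 0, "ry": 0, "rz": 0, "tx": 0, "ty": 0, "tz": 0, "hand": 0.5}
    - {"rx": 0, "ry": 0, "rz": 0, "tx": 0, "ty": 0, "tz": 0, "hand": 0.5}

```text
time_s: 37.92
position: [0.6033, 0.0884, 0.2405]
orientation: [-0.0, 0.67, 0.742, 0.001]
contact_force: [0.3, 0.3, 0.4]
opening: 0.0638
```

```bash
python3 - <<'E'
from h import *
s=snap('wrist','w21')
r=blob(s,'orange',.034,(150,100,400,300)); print(inch(r[0])); delta(np.r_[r[0],.096],r[1]+180); white(s,r[0],.034)
r=blob(s,'green',.034); print(inch(r[0]))
print(env.get_obs()['joint_positions'].round(2))
E
```

```text
orange px [279. 190.] area 5018.5 c [0.6043 0.088 ] size 71.0 53.0 long -84.1
[0.0796 0.0876]
pos [0.6034 0.0891 0.2405] head 96.0 tilt 0.07 rz 0.000 t [-0.12  0.07 14.45] F [-0.4  0.4  0.3] op 0.064 t 38.0
  colour at centre [165. 159. 154.] (np.int64(279), np.int64(192))
green px [253. 278.] area 3923.0 c [0.5892 0.0023] size 75.6 52.5 long 88.2
[0.0558 0.0039]
[-0.94  0.68  1.1   1.75 -0.67  1.14  0.48]
```

Request:
send_rows:
  steps:
    - {"rx": 0, "ry": 0, "rz": 0, "tx": -0.1, "ty": 0.07, "tz": 5, "hand": 0.5}
    - {"rx": 0, "ry": 0, "rz": 0, "tx": 0, "ty": 0, "tz": 4.5, "hand": 0.5}
    - {"rx": 0, "ry": 0, "rz": 0, "tx": 0, "ty": 0, "tz": 3, "hand": 0.5}
    - {"rx": 0, "ry": 0, "rz": 0, "tx": 0, "ty": 0, "tz": 1.4, "hand": 0.5}
    - {"rx": 0, "ry": 0, "rz": 0, "tx": 0, "ty": 0, "tz": 0.5, "hand": 0.5}
    - {"rx": 0, "ry": 0, "rz": 0, "tx": 0, "ty": 0, "tz": 0, "hand": 0.5}
    - {"rx": 0, "ry": 0, "rz": 0, "tx": 0, "ty": 0, "tz": 0, "hand": -1}
    - {"rx": 0, "ry": 0, "rz": 0, "tx": 0, "ty": 0, "tz": 0, "hand": -1}
    - {"rx": 0, "ry": 0, "rz": 0, "tx": 0, "ty": 0, "tz": 0, "hand": -1}
  grip_force: 50

```text
time_s: 39.1
position: [0.6049, 0.0873, 0.0976]
orientation: [0.0, 0.67, 0.743, 0.001]
contact_force: [-1.3, 0.8, 6.5]
opening: 0.0505
```

Request:
send_rows:
  steps:
    - {"rx": 0, "ry": 0, "rz": 0, "tx": 0, "ty": 0, "tz": -1.5, "hand": -1}
    - {"rx": 0, "ry": 0, "rz": 0, "tx": 0, "ty": 0, "tz": -4, "hand": -1}
    - {"rx": 0, "ry": 0, "rz": 0, "tx": 0, "ty": 0, "tz": -5, "hand": -1}
    - {"rx": 0, "ry": 0, "rz": 0, "tx": 0, "ty": 0, "tz": -2, "hand": -1}
    - {"rx": 0, "ry": 0, "rz": 0, "tx": 0, "ty": 0, "tz": 0, "hand": -1}
    - {"rx": 0, "ry": 0, "rz": 0, "tx": 0, "ty": 0, "tz": 0, "hand": -1}

```text
time_s: 39.85
position: [0.6034, 0.0876, 0.22]
orientation: [-0.001, 0.67, 0.743, -0.0]
contact_force: [-0.3, -0.2, -1.5]
opening: 0.0503
```

```bash
python3 - <<'E'
from h import *
s=snap('wrist','w22'); p,M,o=tool()
r=blob(s,'orange',p[2]-.0615,(100,100,450,350)); print('off',M[:2,:2].T@(r[0]-p[:2]))
delta([.4388,.2623,.22],180-8.7)
E
```

```text
orange px [279. 274.] area 16681.5 c [0.6032 0.0901] size 72.9 51.5 long -83.9
off [2.58115497e-03 7.28986368e-05]
pos [0.6034 0.0875 0.2197] head 95.9 tilt 0.12 rz -1.316 t [18.92 14.79 -0.03] F [-1.1  1.2 -1.7] op 0.050 t 39.9
```

Request:
send_rows:
  steps:
    - {"rx": 0, "ry": 0, "rz": -0.1645, "tx": 0, "ty": 0, "tz": 0, "hand": -1}
    - {"rx": 0, "ry": 0, "rz": -0.1645, "tx": 0, "ty": 0, "tz": 0, "hand": -1}
    - {"rx": 0, "ry": 0, "rz": -0.1645, "tx": 0, "ty": 0, "tz": 0, "hand": -1}
    - {"rx": 0, "ry": 0, "rz": -0.1645, "tx": 0, "ty": 0, "tz": 0, "hand": -1}
    - {"rx": 0, "ry": 0, "rz": -0.1645, "tx": 0, "ty": 0, "tz": 0, "hand": -1}
    - {"rx": 0, "ry": 0, "rz": -0.1645, "tx": 0, "ty": 0, "tz": 0, "hand": -1}
    - {"rx": 0, "ry": 0, "rz": -0.1645, "tx": 0, "ty": 0, "tz": 0, "hand": -1}
    - {"rx": 0, "ry": 0, "rz": -0.1645, "tx": 0, "ty": 0, "tz": 0, "hand": -1}

```text
time_s: 40.9
position: [0.6035, 0.0871, 0.2196]
orientation: [-0.001, 0.073, 0.997, -0.0]
contact_force: [0.0, 0.2, -1.6]
opening: 0.0502
```

Request:
send_rows:
  steps:
    - {"rx": 0, "ry": 0, "rz": 0, "tx": 2.97, "ty": 4.93, "tz": 0, "hand": -1}
    - {"rx": 0, "ry": 0, "rz": 0, "tx": 2.97, "ty": 4.93, "tz": 0, "hand": -1}
    - {"rx": 0, "ry": 0, "rz": 0, "tx": 2.97, "ty": 4.93, "tz": 0, "hand": -1}
    - {"rx": 0, "ry": 0, "rz": 0, "tx": 0, "ty": 0, "tz": 0, "hand": -1}
    - {"rx": 0, "ry": 0, "rz": 0, "tx": 0, "ty": 0, "tz": 0, "hand": -1}
    - {"rx": 0, "ry": 0, "rz": 0, "tx": 0, "ty": 0, "tz": 0, "hand": -1}

```text
time_s: 41.65
position: [0.5389, 0.2451, 0.2207]
orientation: [-0.0, 0.077, 0.997, -0.001]
contact_force: [0.1, -0.3, -0.9]
opening: 0.0503
```

```bash
cat >> h.py <<'E'
def reader(s,name,guess):
    "shoulder colour rectangle near guess; top side of the housing, z=.030"
    u,v=proj(s,[*guess,.03]).astype(int); return blob(s,name,.03,(max(u-100,0),max(v-100,0),u+100,min(v+85,215)))
E
python3 - <<'E'
from h import *
s=snap('wrist','w23'); r=reader(s,'orange',(.4388,.2623)); delta(np.r_[r[0],.14],r[1]+180)
cv2.imwrite('pics/w23b.png',cv2.imread('pics/w23.png'))
E
```

```text
orange px [283.  58.] area 11468.0 c [0.4403 0.2624] size 76.5 68.8 long -8.7
pos [0.539  0.2451 0.2209] head 171.1 tilt 0.04 rz -0.002 t [10.02  0.21  8.09] F [-0.2 -0.3 -1.5] op 0.050 t 41.7
```

View pics/w23b.png

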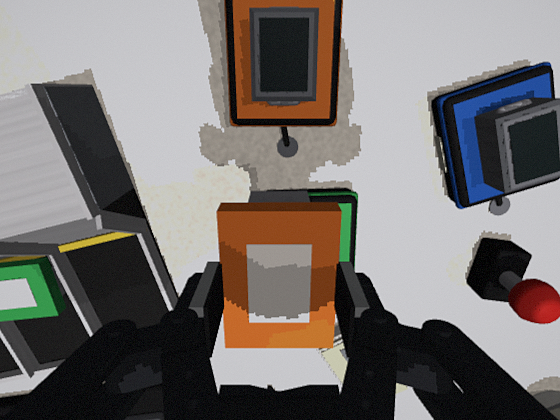

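The reader's shoulder is in line, at (283,58), slightly cut by the top of the image. The orange cover is level in the jaws. Moving over it.

Request:
send_rows:
  steps:
    - {"rx": 0, "ry": 0, "rz": 0, "tx": 5.09, "ty": 0.21, "tz": 0, "hand": -1}
    - {"rx": 0, "ry": 0, "rz": 0, "tx": 5.09, "ty": 0, "tz": 0, "hand": -1}
    - {"rx": 0, "ry": 0, "rz": 0, "tx": 0, "ty": 0, "tz": 3, "hand": -1}
    - {"rx": 0, "ry": 0, "rz": 0, "tx": 0, "ty": 0, "tz": 2.5, "hand": -1}
    - {"rx": 0, "ry": 0, "rz": 0, "tx": 0, "ty": 0, "tz": 0, "hand": -1}
    - {"rx": 0, "ry": 0, "rz": 0, "tx": 0, "ty": 0, "tz": 0, "hand": -1}

```text
time_s: 42.45
position: [0.439, 0.2636, 0.1668]
orientation: [0.0, 0.077, 0.997, 0.0]
contact_force: [-0.5, 1.0, -0.9]
opening: 0.0501
```

```bash
python3 - <<'E'
from h import *
t=np.array([.4384,.2625]); h=np.radians(171.3); t=t-.0003*np.array([np.cos(h),np.sin(h)])
delta(np.r_[t,.1376],171.3)
print(env.get_obs()['joint_positions'].round(2))
E
```

```text
pos [0.439  0.2636 0.1668] head 171.2 tilt 0.05 rz -0.002 t [ 0.02 -0.12  2.92] F [-0.5  1.  -0.9] op 0.050 t 42.5
[-1.2   0.47  0.73  2.04 -0.45  0.79  1.22]
```

Request:
send_rows:
  steps:
    - {"rx": 0, "ry": 0, "rz": 0, "tx": 0, "ty": -0.1, "tz": 0.8, "hand": -1}
    - {"rx": 0, "ry": 0, "rz": 0, "tx": 0, "ty": 0, "tz": 0.4, "hand": -1}
    - {"rx": 0, "ry": 0, "rz": 0, "tx": 0, "ty": 0, "tz": 0.3, "hand": -1}
    - {"rx": 0, "ry": 0, "rz": 0, "tx": 0, "ty": 0, "tz": 0, "hand": -1}

```text
time_s: 42.95
position: [0.4379, 0.2633, 0.1509]
orientation: [-0.0, 0.076, 0.997, -0.0]
contact_force: [1.0, 0.2, 0.0]
opening: 0.0502
```

Request:
send_rows:
  steps:
    - {"rx": 0, "ry": 0, "rz": 0, "tx": 0, "ty": 0, "tz": 0.3, "hand": -1}
    - {"rx": 0, "ry": 0, "rz": 0, "tx": 0, "ty": 0, "tz": 0.3, "hand": -1}
    - {"rx": 0, "ry": 0, "rz": 0, "tx": 0, "ty": 0, "tz": 0, "hand": -1}

```text
time_s: 43.32
position: [0.4378, 0.2633, 0.1448]
orientation: [-0.0, 0.076, 0.997, -0.0]
contact_force: [0.4, 0.2, -0.4]
opening: 0.0503
```

Request:
send_rows:
  steps:
    - {"rx": 0, "ry": 0, "rz": 0, "tx": 0, "ty": 0, "tz": 0.3, "hand": -1}
    - {"rx": 0, "ry": 0, "rz": 0, "tx": 0, "ty": 0, "tz": 0.2, "hand": -1}
    - {"rx": 0, "ry": 0, "rz": 0, "tx": 0, "ty": 0, "tz": 0, "hand": -1}

```text
time_s: 43.7
position: [0.4379, 0.2633, 0.1399]
orientation: [-0.0, 0.076, 0.997, -0.0]
contact_force: [-0.0, -0.6, -1.0]
opening: 0.0502
```

Request:
send_rows:
  steps:
    - {"rx": 0, "ry": 0, "rz": 0, "tx": 0, "ty": 0, "tz": 0.2, "hand": -1}
    - {"rx": 0, "ry": 0, "rz": 0, "tx": 0, "ty": 0, "tz": 0, "hand": -1}

```text
time_s: 43.95
position: [0.4379, 0.2633, 0.138]
orientation: [-0.0, 0.076, 0.997, -0.0]
contact_force: [-0.0, 0.2, 0.4]
opening: 0.0503
```

Request:
send_rows:
  steps:
    - {"rx": 0, "ry": 0, "rz": 0, "tx": 0, "ty": 0, "tz": 0.15, "hand": -1}
    - {"rx": 0, "ry": 0, "rz": 0, "tx": 0, "ty": 0, "tz": 0, "hand": -1}

```text
time_s: 44.2
position: [0.4383, 0.2634, 0.1368]
orientation: [0.0, 0.076, 0.997, 0.0]
contact_force: [0.5, 0.8, 1.6]
opening: 0.0502
```

Request:
send_rows:
  steps:
    - {"rx": 0, "ry": 0, "rz": 0, "tx": 0, "ty": 0, "tz": 0.1, "hand": -1}
    - {"rx": 0, "ry": 0, "rz": 0, "tx": 0, "ty": 0, "tz": 0, "hand": -1}

```text
time_s: 44.45
position: [0.4383, 0.2635, 0.1359]
orientation: [0.0, 0.076, 0.997, 0.0]
contact_force: [0.3, 0.2, 4.7]
opening: 0.0507
```

Request:
send_rows:
  steps:
    - {"rx": 0, "ry": 0, "rz": 0, "tx": 0, "ty": 0, "tz": 0.1, "hand": -1}
    - {"rx": 0, "ry": 0, "rz": 0, "tx": 0, "ty": 0, "tz": 0.1, "hand": -1}
    - {"rx": 0, "ry": 0, "rz": 0, "tx": 0, "ty": 0, "tz": 0, "hand": -1}

```text
time_s: 44.82
position: [0.4381, 0.2636, 0.1337]
orientation: [0.0, 0.076, 0.997, 0.0]
contact_force: [1.2, 1.4, 2.3]
opening: 0.0501
```

Request:
send_rows:
  steps:
    - {"rx": 0, "ry": 0, "rz": 0, "tx": 0, "ty": 0, "tz": 0.1, "hand": -1}
    - {"rx": 0, "ry": 0, "rz": 0, "tx": 0, "ty": 0, "tz": 0.1, "hand": -1}
    - {"rx": 0, "ry": 0, "rz": 0, "tx": 0, "ty": 0, "tz": 0, "hand": -1}

```text
time_s: 45.2
position: [0.4378, 0.2634, 0.1313]
orientation: [-0.0, 0.076, 0.997, -0.0]
contact_force: [1.5, 1.8, -1.6]
opening: 0.0503
```

Request:
send_rows:
  steps:
    - {"rx": 0, "ry": 0, "rz": 0, "tx": 0, "ty": 0, "tz": 0.1, "hand": -1}
    - {"rx": 0, "ry": 0, "rz": 0, "tx": 0, "ty": 0, "tz": 0.1, "hand": -1}
    - {"rx": 0, "ry": 0, "rz": 0, "tx": 0, "ty": 0, "tz": 0, "hand": -1}

```text
time_s: 45.58
position: [0.4378, 0.2631, 0.1293]
orientation: [-0.0, 0.076, 0.997, -0.0]
contact_force: [1.0, 0.3, -3.5]
opening: 0.0504
```

Request:
send_rows:
  steps:
    - {"rx": 0, "ry": 0, "rz": 0, "tx": 0, "ty": 0, "tz": 0.1, "hand": -1}
    - {"rx": 0, "ry": 0, "rz": 0, "tx": 0, "ty": 0, "tz": 0.1, "hand": -1}
    - {"rx": 0, "ry": 0, "rz": 0, "tx": 0, "ty": 0, "tz": 0, "hand": -1}

```text
time_s: 45.95
position: [0.4379, 0.2632, 0.1277]
orientation: [-0.0, 0.076, 0.997, 0.0]
contact_force: [1.0, -1.4, 2.0]
opening: 0.0502
```

Request:
send_rows:
  steps:
    - {"rx": 0, "ry": 0, "rz": 0, "tx": 0, "ty": 0, "tz": 0.1, "hand": -1}
    - {"rx": 0, "ry": 0, "rz": 0, "tx": 0, "ty": 0, "tz": 0.1, "hand": -1}
    - {"rx": 0, "ry": 0, "rz": 0, "tx": 0, "ty": 0, "tz": 0, "hand": -1}

```text
time_s: 46.32
position: [0.438, 0.2631, 0.1274]
orientation: [-0.001, 0.076, 0.997, 0.001]
contact_force: [-7.4, -4.7, 30.5]
opening: 0.0502
```

Orange snapped and sits home: the TCP is at 0.1275 as predicted. Releasing, then to blue.

Request:
send_rows:
  steps:
    - {"rx": 0, "ry": 0, "rz": 0, "tx": 0, "ty": 0, "tz": -0.25, "hand": -1}
    - {"rx": 0, "ry": 0, "rz": 0, "tx": 0, "ty": 0, "tz": 0, "hand": 0.6}
    - {"rx": 0, "ry": 0, "rz": 0, "tx": 0, "ty": 0, "tz": 0, "hand": 0.6}
    - {"rx": 0, "ry": 0, "rz": 0, "tx": 0, "ty": 0, "tz": -2, "hand": 0.6}
    - {"rx": 0, "ry": 0, "rz": 0, "tx": 0, "ty": 0, "tz": -5, "hand": 0.6}
    - {"rx": 0, "ry": 0, "rz": 0.16, "tx": 0, "ty": 0, "tz": -4, "hand": 0.5}
    - {"rx": 0, "ry": 0, "rz": 0.165, "tx": 0, "ty": 0, "tz": 0, "hand": 0.5}
    - {"rx": 0, "ry": 0, "rz": 0.165, "tx": 0, "ty": 0, "tz": 0, "hand": 0.5}
    - {"rx": 0, "ry": 0, "rz": 0.165, "tx": 0, "ty": 0, "tz": 0, "hand": 0.5}
    - {"rx": 0, "ry": 0, "rz": 0.165, "tx": 0, "ty": 0, "tz": 0, "hand": 0.5}

```text
time_s: 47.58
position: [0.4377, 0.2634, 0.2379]
orientation: [-0.0, 0.469, 0.883, -0.0]
contact_force: [-0.1, 0.8, -0.1]
opening: 0.0643
```

Request:
send_rows:
  steps:
    - {"rx": 0, "ry": 0, "rz": 0.165, "tx": 0, "ty": 0, "tz": 0, "hand": 0.5}
    - {"rx": 0, "ry": 0, "rz": 0.165, "tx": 0, "ty": 0, "tz": 0, "hand": 0.5}
    - {"rx": 0, "ry": 0, "rz": 0.165, "tx": 0, "ty": 0, "tz": 0, "hand": 0.5}
    - {"rx": 0, "ry": 0, "rz": 0, "tx": -4.5, "ty": 1.78, "tz": 0, "hand": 0.5}
    - {"rx": 0, "ry": 0, "rz": 0, "tx": -4.5, "ty": 1.78, "tz": 0, "hand": 0.5}
    - {"rx": 0, "ry": 0, "rz": 0, "tx": -4.5, "ty": 1.78, "tz": 0, "hand": 0.5}
    - {"rx": 0, "ry": 0, "rz": 0, "tx": -4.5, "ty": 1.78, "tz": 0, "hand": 0.5}
    - {"rx": 0, "ry": 0, "rz": 0, "tx": -4.5, "ty": 1.78, "tz": 0, "hand": 0.5}
    - {"rx": 0, "ry": 0, "rz": 0, "tx": -4.5, "ty": 1.78, "tz": 0, "hand": 0.5}
    - {"rx": 0, "ry": 0, "rz": 0, "tx": -4.5, "ty": 1.78, "tz": 0, "hand": 0.5}

```text
time_s: 48.82
position: [0.5951, -0.0381, 0.2377]
orientation: [-0.0, 0.669, 0.743, -0.0]
contact_force: [-0.0, 0.7, 0.6]
opening: 0.064
```

Request:
send_rows:
  steps:
    - {"rx": 0, "ry": 0, "rz": 0, "tx": -4.5, "ty": 1.78, "tz": 0, "hand": 0.5}
    - {"rx": 0, "ry": 0, "rz": 0, "tx": 0, "ty": 0, "tz": 0, "hand": 0.5}
    - {"rx": 0, "ry": 0, "rz": 0, "tx": 0, "ty": 0, "tz": 0, "hand": 0.5}

```text
time_s: 49.2
position: [0.6167, -0.0796, 0.2375]
orientation: [-0.001, 0.67, 0.743, -0.0]
contact_force: [-0.1, 0.5, -0.2]
opening: 0.064
```

```bash
python3 - <<'E'
from h import *
s=snap('wrist','w24')
r=blob(s,'blue',.034,(150,100,400,300)); print(inch(r[0])); delta(np.r_[r[0],.097],r[1]+180); white(s,r[0],.034)
r=blob(s,'green',.034); print(inch(r[0]))
print(env.get_obs()['joint_positions'].round(2))
s=snap('top'); r=blob(s,'orange',.064,(150,150,360,300))
E
```

```text
blue px [278. 192.] area 5108.5 c [ 0.6162 -0.0807] size 71.5 52.8 long -84.2
[ 0.0743 -0.0814]
pos [ 0.6167 -0.0787  0.2375] head 96.0 tilt 0.08 rz 0.004 t [-0.19 -0.07 14.05] F [ 0.4  0.1 -1.4] op 0.064 t 49.2
  colour at centre [177. 172. 166.] (np.int64(278), np.int64(194))
green px [253.  87.] area 6642.0 c [ 0.5888 -0.0008] size 70.9 52.4 long 88.1
[0.0552 0.0009]
[-0.6   0.65  1.    1.72 -0.61  1.11  0.69]
orange px [178. 262.] area 789.0 c [0.4383 0.2573] size 78.1 68.1 long -8.6
```

Request:
send_rows:
  steps:
    - {"rx": 0, "ry": 0, "rz": 0, "tx": -0.22, "ty": -0.07, "tz": 5, "hand": 0.5}
    - {"rx": 0, "ry": 0, "rz": 0, "tx": 0, "ty": 0, "tz": 4.5, "hand": 0.5}
    - {"rx": 0, "ry": 0, "rz": 0, "tx": 0, "ty": 0, "tz": 3, "hand": 0.5}
    - {"rx": 0, "ry": 0, "rz": 0, "tx": 0, "ty": 0, "tz": 1.1, "hand": 0.5}
    - {"rx": 0, "ry": 0, "rz": 0, "tx": 0, "ty": 0, "tz": 0.4, "hand": 0.5}
    - {"rx": 0, "ry": 0, "rz": 0, "tx": 0, "ty": 0, "tz": 0, "hand": 0.5}
    - {"rx": 0, "ry": 0, "rz": 0, "tx": 0, "ty": 0, "tz": 0, "hand": -1}
    - {"rx": 0, "ry": 0, "rz": 0, "tx": 0, "ty": 0, "tz": 0, "hand": -1}
    - {"rx": 0, "ry": 0, "rz": 0, "tx": 0, "ty": 0, "tz": 0, "hand": -1}
  grip_force: 50

```text
time_s: 50.42
position: [0.6172, -0.0822, 0.0998]
orientation: [0.001, 0.669, 0.743, 0.001]
contact_force: [-2.0, 1.3, 6.3]
opening: 0.0501
```

Request:
send_rows:
  steps:
    - {"rx": 0, "ry": 0, "rz": 0, "tx": 0, "ty": 0, "tz": -1.5, "hand": -1}
    - {"rx": 0, "ry": 0, "rz": 0, "tx": 0, "ty": 0, "tz": -4, "hand": -1}
    - {"rx": 0, "ry": 0, "rz": 0, "tx": 0, "ty": 0, "tz": -5, "hand": -1}
    - {"rx": 0, "ry": 0, "rz": 0, "tx": 0, "ty": 0, "tz": -2, "hand": -1}
    - {"rx": 0, "ry": 0, "rz": 0, "tx": 0, "ty": 0, "tz": 0, "hand": -1}

```text
time_s: 51.05
position: [0.617, -0.0822, 0.2247]
orientation: [0.001, 0.669, 0.743, 0.001]
contact_force: [0.5, 0.3, -1.4]
opening: 0.0495
```

Request:
send_rows:
  steps:
    - {"rx": 0, "ry": 0, "rz": -0.1642, "tx": 0, "ty": 0, "tz": 0, "hand": -1}
    - {"rx": 0, "ry": 0, "rz": -0.1642, "tx": 0, "ty": 0, "tz": 0, "hand": -1}
    - {"rx": 0, "ry": 0, "rz": -0.1642, "tx": 0, "ty": 0, "tz": 0, "hand": -1}
    - {"rx": 0, "ry": 0, "rz": -0.1642, "tx": 0, "ty": 0, "tz": 0, "hand": -1}
    - {"rx": 0, "ry": 0, "rz": -0.1642, "tx": 0, "ty": 0, "tz": 0, "hand": -1}
    - {"rx": 0, "ry": 0, "rz": -0.1642, "tx": 0, "ty": 0, "tz": 0, "hand": -1}
    - {"rx": 0, "ry": 0, "rz": -0.1642, "tx": 0, "ty": 0, "tz": 0, "hand": -1}
    - {"rx": 0, "ry": 0, "rz": -0.1642, "tx": 0, "ty": 0, "tz": 0, "hand": -1}
    - {"rx": 0, "ry": 0, "rz": -0.1642, "tx": 0, "ty": 0, "tz": 0, "hand": -1}
    - {"rx": 0, "ry": 0, "rz": -0.1642, "tx": 0, "ty": 0, "tz": 0, "hand": -1}

```text
time_s: 52.3
position: [0.6156, -0.0817, 0.221]
orientation: [-0.002, -0.09, 0.996, 0.0]
contact_force: [0.1, 0.1, -0.6]
opening: 0.0501
```

```bash
python3 - <<'E'
from h import *
s=snap('wrist','w25'); p,M,o=tool()
r=blob(s,'blue',p[2]-.0615,(100,100,450,350)); print('off',M[:2,:2].T@(r[0]-p[:2]))
delta([.590,.4331,.22],190.1); print(o['joint_positions'].round(2))
E
```

```text
blue px [279. 270.] area 16279.5 c [ 0.6094 -0.0836] size 71.4 50.6 long 10.4
off [ 0.00637574 -0.00054705]
pos [ 0.6156 -0.0818  0.2212] head -169.2 tilt 0.17 rz 0.012 t [-6.51 51.14  0.12] F [-0.8  0.6 -1.8] op 0.050 t 52.4
[-0.34  0.53  0.56  1.72 -0.33  0.99  2.1 ]
```

Request:
send_rows:
  steps:
    - {"rx": 0, "ry": 0, "rz": 0.012, "tx": -0.65, "ty": 5.11, "tz": 0, "hand": -1}
    - {"rx": 0, "ry": 0, "rz": 0, "tx": -0.65, "ty": 5.11, "tz": 0, "hand": -1}
    - {"rx": 0, "ry": 0, "rz": 0, "tx": -0.65, "ty": 5.11, "tz": 0, "hand": -1}
    - {"rx": 0, "ry": 0, "rz": 0, "tx": -0.65, "ty": 5.11, "tz": 0, "hand": -1}
    - {"rx": 0, "ry": 0, "rz": 0, "tx": -0.65, "ty": 5.11, "tz": 0, "hand": -1}
    - {"rx": 0, "ry": 0, "rz": 0, "tx": -0.65, "ty": 5.11, "tz": 0, "hand": -1}
    - {"rx": 0, "ry": 0, "rz": 0, "tx": -0.65, "ty": 5.11, "tz": 0, "hand": -1}
    - {"rx": 0, "ry": 0, "rz": 0, "tx": -0.65, "ty": 5.11, "tz": 0, "hand": -1}
    - {"rx": 0, "ry": 0, "rz": 0, "tx": -0.65, "ty": 5.11, "tz": 0, "hand": -1}
    - {"rx": 0, "ry": 0, "rz": 0, "tx": -0.65, "ty": 5.11, "tz": 0, "hand": -1}

```text
time_s: 53.6
position: [0.596, 0.4341, 0.2211]
orientation: [-0.001, -0.08, 0.997, -0.001]
contact_force: [0.7, 0.0, -1.1]
opening: 0.0494
```

Request:
send_rows:
  steps:
    - {"rx": 0, "ry": 0, "rz": 0, "tx": 0, "ty": 0, "tz": 0, "hand": -1}
    - {"rx": 0, "ry": 0, "rz": 0, "tx": 0, "ty": 0, "tz": 0, "hand": -1}
    - {"rx": 0, "ry": 0, "rz": 0, "tx": 0, "ty": 0, "tz": 0, "hand": -1}

```text
time_s: 53.98
position: [0.5975, 0.4306, 0.2225]
orientation: [-0.0, -0.08, 0.997, -0.001]
contact_force: [-0.4, 0.3, -1.4]
opening: 0.0492
```

```bash
python3 - <<'E'
from h import *
s=snap('wrist','w26'); p,M,o=tool()
r=blob(s,'blue',p[2]-.0658,(100,216,450,350)); print('off',M[:2,:2].T@(r[0]-p[:2]))
r=reader(s,'blue',(.5211,.4208)); delta(np.r_[r[0],.14],r[1]+180); print(o['joint_positions'].round(2))
# orange in hand, same code, from the earlier picture: top-face corner rows for comparison
for f_,n in (('w23','orange'),('w26','blue')):
    a=cv2.cvtColor(cv2.imread(f'pics/{f_}.png'),cv2.COLOR_BGR2HSV); lo,hi=HUE[n]; m=cv2.inRange(a,(lo,120,40),(hi,255,255))
    for u in (235,279,323): v=np.where(m[150:,u])[0]+150; print(n,u,v.min(),v.max(), end=' ; ')
    w=np.where((a[230:330,279,1]<70))[0]+230; print('label',w.min(),w.max())
    for v in (250,300): w=np.where(m[v])[0]; print('row',v,w.min(),w.max())
E
```

```text
blue px [279. 277.] area 14054.0 c [0.5976 0.4297] size 65.2 51.4 long 9.3
off [ 0.00013402 -0.00112025]
blue px [284.  93.] area 10760.5 c [0.5211 0.4207] size 80.7 68.8 long 10.0
pos [0.5975 0.4308 0.2229] head -170.8 tilt 0.04 rz -0.014 t [7.71 0.34 8.29] F [ 0.3 -0.7 -0.5] op 0.050 t 54.0
[-0.99  0.71  0.51  1.39 -0.36  1.13  1.3 ]
orange 235 203 347 ; orange 279 202 347 ; orange 323 202 347 ; label 244 322
row 250 220 338
row 300 224 334
blue 235 156 342 ; blue 279 150 342 ; blue 323 150 342 ; label 240 317
row 250 221 337
row 300 225 332
```

Request:
send_rows:
  steps:
    - {"rx": 0, "ry": 0, "rz": -0.014, "tx": 0, "ty": 0, "tz": 0, "hand": -1}
    - {"rx": 0, "ry": 0, "rz": 0, "tx": 3.8, "ty": 0.34, "tz": 0, "hand": -1}
    - {"rx": 0, "ry": 0, "rz": 0, "tx": 3.82, "ty": 0, "tz": 0, "hand": -1}
    - {"rx": 0, "ry": 0, "rz": 0, "tx": 0, "ty": 0, "tz": 3, "hand": -1}
    - {"rx": 0, "ry": 0, "rz": 0, "tx": 0, "ty": 0, "tz": 2.4, "hand": -1}
    - {"rx": 0, "ry": 0, "rz": 0, "tx": 0, "ty": 0, "tz": 0, "hand": -1}
    - {"rx": 0, "ry": 0, "rz": 0, "tx": 0, "ty": 0, "tz": 0, "hand": -1}

```text
time_s: 54.9
position: [0.5221, 0.4224, 0.1702]
orientation: [0.001, -0.088, 0.996, 0.0]
contact_force: [0.3, 0.6, -0.8]
opening: 0.05
```

```bash
python3 - <<'E'
from h import *
t=np.array([.5211,.42075]); h=np.radians(190.05); t=t-.0009*np.array([np.cos(h),np.sin(h)])
delta(np.r_[t,.1398],190.05)
E
```

```text
pos [0.5221 0.4224 0.1702] head -169.9 tilt 0.07 rz 0.001 t [ 0.04 -0.14  3.04] F [ 0.3  0.6 -0.8] op 0.050 t 54.9
```

Request:
send_rows:
  steps:
    - {"rx": 0, "ry": 0, "rz": 0, "tx": 0, "ty": -0.14, "tz": 0.8, "hand": -1}
    - {"rx": 0, "ry": 0, "rz": 0, "tx": 0, "ty": 0, "tz": 0, "hand": -1}
    - {"rx": 0, "ry": 0, "rz": 0, "tx": 0, "ty": 0, "tz": 0, "hand": -1}

```text
time_s: 55.28
position: [0.5217, 0.4211, 0.1613]
orientation: [0.0, -0.088, 0.996, 0.0]
contact_force: [-0.8, -0.4, -0.3]
opening: 0.0497
```

```bash
python3 - <<'E'
from h import *
t=np.array([.5211,.42075]); h=np.radians(190.05); t=t-.0009*np.array([np.cos(h),np.sin(h)])
delta(np.r_[t,.1398],190.05)
E
```

```text
pos [0.5217 0.4211 0.1613] head -169.9 tilt 0.01 rz 0.002 t [-0.02 -0.02  2.15] F [-0.8 -0.4 -0.3] op 0.050 t 55.3
```

Aligned to within 0.2 mm. Descending, with force readings along the way.

Request:
send_rows:
  steps:
    - {"rx": 0, "ry": 0, "rz": 0, "tx": 0, "ty": 0, "tz": 0.4, "hand": -1}
    - {"rx": 0, "ry": 0, "rz": 0, "tx": 0, "ty": 0, "tz": 0.4, "hand": -1}
    - {"rx": 0, "ry": 0, "rz": 0, "tx": 0, "ty": 0, "tz": 0.3, "hand": -1}
    - {"rx": 0, "ry": 0, "rz": 0, "tx": 0, "ty": 0, "tz": 0, "hand": -1}

```text
time_s: 55.78
position: [0.5215, 0.421, 0.1496]
orientation: [-0.0, -0.089, 0.996, -0.0]
contact_force: [0.0, -0.8, -0.6]
opening: 0.0498
```

Request:
send_rows:
  steps:
    - {"rx": 0, "ry": 0, "rz": 0, "tx": 0, "ty": 0, "tz": 0.3, "hand": -1}
    - {"rx": 0, "ry": 0, "rz": 0, "tx": 0, "ty": 0, "tz": 0.3, "hand": -1}
    - {"rx": 0, "ry": 0, "rz": 0, "tx": 0, "ty": 0, "tz": 0, "hand": -1}

```text
time_s: 56.15
position: [0.5215, 0.421, 0.1437]
orientation: [-0.0, -0.088, 0.996, -0.0]
contact_force: [0.3, 0.2, -1.1]
opening: 0.0497
```

Request:
send_rows:
  steps:
    - {"rx": 0, "ry": 0, "rz": 0, "tx": 0, "ty": 0, "tz": 0.2, "hand": -1}
    - {"rx": 0, "ry": 0, "rz": 0, "tx": 0, "ty": 0, "tz": 0.2, "hand": -1}
    - {"rx": 0, "ry": 0, "rz": 0, "tx": 0, "ty": 0, "tz": 0, "hand": -1}

```text
time_s: 56.52
position: [0.5218, 0.4211, 0.1401]
orientation: [0.0, -0.088, 0.996, 0.0]
contact_force: [0.6, -0.3, -0.3]
opening: 0.0499
```

Request:
send_rows:
  steps:
    - {"rx": 0, "ry": 0, "rz": 0, "tx": 0, "ty": 0, "tz": 0.1, "hand": -1}
    - {"rx": 0, "ry": 0, "rz": 0, "tx": 0, "ty": 0, "tz": 0.1, "hand": -1}
    - {"rx": 0, "ry": 0, "rz": 0, "tx": 0, "ty": 0, "tz": 0, "hand": -1}

```text
time_s: 56.9
position: [0.5223, 0.4212, 0.139]
orientation: [0.001, -0.088, 0.996, 0.0]
contact_force: [0.4, -0.2, 4.9]
opening: 0.0495
```

Request:
send_rows:
  steps:
    - {"rx": 0, "ry": 0, "rz": 0, "tx": 0, "ty": 0, "tz": 0.1, "hand": -1}
    - {"rx": 0, "ry": 0, "rz": 0, "tx": 0, "ty": 0, "tz": 0.1, "hand": -1}
    - {"rx": 0, "ry": 0, "rz": 0, "tx": 0, "ty": 0, "tz": 0, "hand": -1}

```text
time_s: 57.28
position: [0.5222, 0.4213, 0.1369]
orientation: [0.001, -0.088, 0.996, 0.001]
contact_force: [0.3, -0.0, 4.5]
opening: 0.0501
```

Request:
send_rows:
  steps:
    - {"rx": 0, "ry": 0, "rz": 0, "tx": 0, "ty": 0, "tz": 0.1, "hand": -1}
    - {"rx": 0, "ry": 0, "rz": 0, "tx": 0, "ty": 0, "tz": 0.1, "hand": -1}
    - {"rx": 0, "ry": 0, "rz": 0, "tx": 0, "ty": 0, "tz": 0, "hand": -1}

```text
time_s: 57.65
position: [0.5215, 0.4212, 0.1337]
orientation: [-0.0, -0.089, 0.996, -0.0]
contact_force: [1.2, 0.9, -0.5]
opening: 0.0496
```

Request:
send_rows:
  steps:
    - {"rx": 0, "ry": 0, "rz": 0, "tx": 0, "ty": 0, "tz": 0.1, "hand": -1}
    - {"rx": 0, "ry": 0, "rz": 0, "tx": 0, "ty": 0, "tz": 0.1, "hand": -1}
    - {"rx": 0, "ry": 0, "rz": 0, "tx": 0, "ty": 0, "tz": 0, "hand": -1}

```text
time_s: 58.02
position: [0.5216, 0.4209, 0.1316]
orientation: [-0.0, -0.088, 0.996, -0.0]
contact_force: [1.7, 0.3, -2.4]
opening: 0.0497
```

Request:
send_rows:
  steps:
    - {"rx": 0, "ry": 0, "rz": 0, "tx": 0, "ty": 0, "tz": 0.1, "hand": -1}
    - {"rx": 0, "ry": 0, "rz": 0, "tx": 0, "ty": 0, "tz": 0.1, "hand": -1}
    - {"rx": 0, "ry": 0, "rz": 0, "tx": 0, "ty": 0, "tz": 0, "hand": -1}

```text
time_s: 58.4
position: [0.5216, 0.4209, 0.1299]
orientation: [-0.0, -0.088, 0.996, -0.0]
contact_force: [1.9, -0.2, -1.8]
opening: 0.0496
```

Request:
send_rows:
  steps:
    - {"rx": 0, "ry": 0, "rz": 0, "tx": 0, "ty": 0, "tz": 0.1, "hand": -1}
    - {"rx": 0, "ry": 0, "rz": 0, "tx": 0, "ty": 0, "tz": 0, "hand": -1}

```text
time_s: 58.65
position: [0.5216, 0.4208, 0.1298]
orientation: [-0.0, -0.088, 0.996, 0.0]
contact_force: [-1.4, -1.8, 5.7]
opening: 0.0495
```

Request:
send_rows:
  steps:
    - {"rx": 0, "ry": 0, "rz": 0, "tx": 0, "ty": 0, "tz": 0.08, "hand": -1}
    - {"rx": 0, "ry": 0, "rz": 0, "tx": 0, "ty": 0, "tz": 0, "hand": -1}

```text
time_s: 58.9
position: [0.5216, 0.4209, 0.1298]
orientation: [-0.0, -0.088, 0.996, 0.0]
contact_force: [-2.2, -3.2, 10.6]
opening: 0.0499
```

Request:
send_rows:
  steps:
    - {"rx": 0, "ry": 0, "rz": 0, "tx": 0, "ty": 0, "tz": -0.15, "hand": -1}
    - {"rx": 0, "ry": 0, "rz": 0, "tx": 0, "ty": 0, "tz": 0, "hand": 0.6}
    - {"rx": 0, "ry": 0, "rz": 0, "tx": 0, "ty": 0, "tz": 0, "hand": 0.6}
    - {"rx": 0, "ry": 0, "rz": 0, "tx": 0, "ty": 0, "tz": -2, "hand": 0.6}
    - {"rx": 0, "ry": 0, "rz": 0, "tx": 0, "ty": 0, "tz": -5, "hand": 1}
    - {"rx": 0, "ry": 0, "rz": 0.105, "tx": 0, "ty": 0, "tz": -4, "hand": 1}
    - {"rx": 0, "ry": 0, "rz": 0.105, "tx": 0, "ty": 0, "tz": 0, "hand": 1}
    - {"rx": 0, "ry": 0, "rz": 0, "tx": -0.91, "ty": -4.66, "tz": 0, "hand": 1}
    - {"rx": 0, "ry": 0, "rz": 0, "tx": -0.91, "ty": -4.66, "tz": 0, "hand": 1}
    - {"rx": 0, "ry": 0, "rz": 0, "tx": -0.91, "ty": -4.66, "tz": 0, "hand": 1}

```text
time_s: 60.15
position: [0.5446, 0.2791, 0.2413]
orientation: [0.001, 0.016, 1.0, 0.001]
contact_force: [0.6, -0.1, -0.3]
opening: 0.0854
```

Request:
send_rows:
  steps:
    - {"rx": 0, "ry": 0, "rz": 0, "tx": -0.91, "ty": -4.66, "tz": 0, "hand": 1}
    - {"rx": 0, "ry": 0, "rz": 0, "tx": -0.91, "ty": -4.66, "tz": 0, "hand": 1}
    - {"rx": 0, "ry": 0, "rz": 0, "tx": -0.91, "ty": -4.66, "tz": 0, "hand": 1}
    - {"rx": 0, "ry": 0, "rz": 0, "tx": -0.91, "ty": -4.66, "tz": 0, "hand": 1}
    - {"rx": 0, "ry": 0, "rz": 0, "tx": -0.91, "ty": -4.66, "tz": 0, "hand": 1}
    - {"rx": 0, "ry": 0, "rz": 0, "tx": -0.91, "ty": -4.66, "tz": 0, "hand": 1}
    - {"rx": 0, "ry": 0, "rz": 0, "tx": 0, "ty": 0, "tz": 0, "hand": 1}
    - {"rx": 0, "ry": 0, "rz": 0, "tx": 0, "ty": 0, "tz": 0, "hand": 1}
    - {"rx": 0, "ry": 0, "rz": 0, "tx": 0, "ty": 0, "tz": 0, "hand": 1}

```text
time_s: 61.28
position: [0.5898, 0.001, 0.2401]
orientation: [0.0, 0.015, 1.0, 0.0]
contact_force: [0.1, -0.6, 0.4]
opening: 0.0852
```

```bash
python3 - <<'E'
from h import *
s=snap('wrist','w27')
r=blob(s,'green',.034,(150,100,400,300)); print(inch(r[0])); delta(np.r_[r[0],.101],(r[1]+90)%360); white(s,r[0],.034)
print(env.get_obs()['joint_positions'].round(2))
s=snap('top','top2')
for n,b in (('orange',(150,220,220,300)),('blue',(90,200,150,260)),('green',(160,180,205,230)),('green',(230,160,340,230))): blob(s,n,.064,b)
E
```

```text
green px [277. 189.] area 5072.0 c [ 0.5877 -0.0008] size 70.8 54.1 long 88.3
[0.054  0.0009]
pos [0.5897 0.0009 0.2399] head 178.3 tilt 0.04 rz -0.000 t [ 0.2  -0.18 13.89] F [0.3 0.  0.1] op 0.085 t 61.3
  colour at centre [233. 233. 236.] (np.int64(277), np.int64(190))
[-0.55  0.47  0.64  1.79 -0.33  0.99  1.76]
orange px [178. 263.] area 804.5 c [0.4384 0.2575] size 77.6 67.4 long -9.4
blue px [113. 230.] area 542.5 c [0.5179 0.4204] size 76.9 52.7 long 9.6
green none
green none
```

Request:
send_rows:
  steps:
    - {"rx": 0, "ry": 0, "rz": 0, "tx": 0.12, "ty": -0.18, "tz": 5, "hand": 1}
    - {"rx": 0, "ry": 0, "rz": 0, "tx": 0, "ty": 0, "tz": 4.5, "hand": 1}
    - {"rx": 0, "ry": 0, "rz": 0, "tx": 0, "ty": 0, "tz": 2.5, "hand": 1}
    - {"rx": 0, "ry": 0, "rz": 0, "tx": 0, "ty": 0, "tz": 1.2, "hand": 1}
    - {"rx": 0, "ry": 0, "rz": 0, "tx": 0, "ty": 0, "tz": 0.7, "hand": 1}
    - {"rx": 0, "ry": 0, "rz": 0, "tx": 0, "ty": 0, "tz": 0, "hand": 1}
    - {"rx": 0, "ry": 0, "rz": 0, "tx": 0, "ty": 0, "tz": 0, "hand": 1}

```text
time_s: 62.25
position: [0.5891, -0.0025, 0.1017]
orientation: [0.001, 0.016, 1.0, 0.0]
contact_force: [0.3, -0.2, 0.6]
opening: 0.0855
```

Request:
send_rows:
  steps:
    - {"rx": 0, "ry": 0, "rz": 0, "tx": 0, "ty": 0, "tz": 0, "hand": -1}
    - {"rx": 0, "ry": 0, "rz": 0, "tx": 0, "ty": 0, "tz": 0, "hand": -1}
    - {"rx": 0, "ry": 0, "rz": 0, "tx": 0, "ty": 0, "tz": 0, "hand": -1}

```text
time_s: 62.62
position: [0.5924, -0.0035, 0.1057]
orientation: [0.005, 0.017, 1.0, 0.001]
contact_force: [-2.0, -0.7, 36.1]
opening: 0.0319
```

Request:
send_rows:
  steps:
    - {"rx": 0, "ry": 0, "rz": 0, "tx": 0, "ty": 0, "tz": -1.5, "hand": -1}
    - {"rx": 0, "ry": 0, "rz": 0, "tx": 0, "ty": 0, "tz": 0, "hand": -1}

```text
time_s: 62.88
position: [0.589, -0.0025, 0.1169]
orientation: [0.001, 0.016, 1.0, 0.0]
contact_force: [0.0, 0.0, 0.6]
opening: 0.0005
```

```bash
python3 - <<'E'
from h import *
s=snap('wrist','w28'); p,M,o=tool()
r=blob(s,'green',p[2]-.067,(100,100,450,380)); print('off',M[:2,:2].T@(r[0]-p[:2]))
delta([.5888,-.0008,.1],178)
cv2.imwrite('pics/w28b.png',cv2.imread('pics/w28.png'))
E
```

```text
green px [285. 251.] area 8292.5 c [ 0.5781 -0.0009] size 62.9 50.6 long 88.3
off [0.01049537 0.00108827]
pos [ 0.5885 -0.0024  0.116 ] head 178.1 tilt 0.04 rz 0.002 t [-0.02  0.16  1.6 ] F [-0.6 -0.6  0.2] op 0.000 t 62.9
```

View pics/w28b.png

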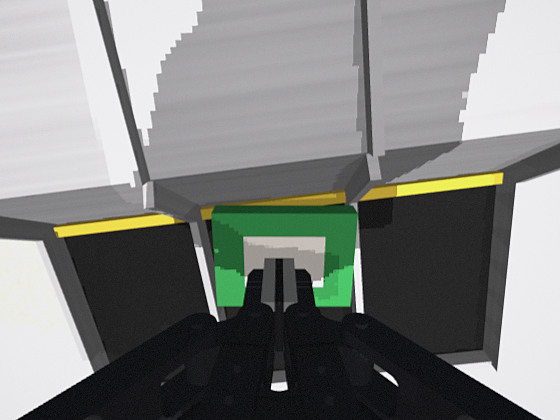

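The fingers shut above the cover: wide-open tips stand about 13 mm farther back. The cover was pressed on top but is still flat in its bay at (285,255). I'll open and grip lower.

Request:
send_rows:
  steps:
    - {"rx": 0, "ry": 0, "rz": 0, "tx": 0, "ty": 0, "tz": -4, "hand": 1}
    - {"rx": 0, "ry": 0, "rz": 0, "tx": 0, "ty": 0, "tz": -4, "hand": 1}
    - {"rx": 0, "ry": 0, "rz": 0, "tx": 0, "ty": 0, "tz": -4, "hand": 1}
    - {"rx": 0, "ry": 0, "rz": 0, "tx": 0, "ty": 0, "tz": 0, "hand": 1}
    - {"rx": 0, "ry": 0, "rz": 0, "tx": 0, "ty": 0, "tz": 0, "hand": 1}

```text
time_s: 63.55
position: [0.5879, -0.0022, 0.2347]
orientation: [-0.001, 0.016, 1.0, 0.0]
contact_force: [-0.3, -0.1, -0.5]
opening: 0.0852
```

```bash
python3 - <<'E'
from h import *
s=snap('wrist','w29')
r=blob(s,'green',.034,(150,100,400,300)); print(inch(r[0])); delta(np.r_[r[0],.088],(r[1]+90)%360); white(s,r[0],.034)
E
```

```text
green px [281. 193.] area 5198.5 c [ 0.5874 -0.0008] size 70.5 53.4 long 88.2
[0.0538 0.0009]
pos [ 0.5877 -0.0022  0.2343] head 178.1 tilt 0.14 rz -0.001 t [ 0.03  0.14 14.63] F [-0.  -0.3 -1.3] op 0.085 t 63.6
  colour at centre [234. 234. 236.] (np.int64(281), np.int64(194))
```

Request:
send_rows:
  steps:
    - {"rx": 0, "ry": 0, "rz": 0, "tx": -0.04, "ty": 0.14, "tz": 5, "hand": 1}
    - {"rx": 0, "ry": 0, "rz": 0, "tx": 0, "ty": 0, "tz": 5, "hand": 1}
    - {"rx": 0, "ry": 0, "rz": 0, "tx": 0, "ty": 0, "tz": 2.5, "hand": 1}
    - {"rx": 0, "ry": 0, "rz": 0, "tx": 0, "ty": 0, "tz": 0.7, "hand": 1}
    - {"rx": 0, "ry": 0, "rz": 0, "tx": 0, "ty": 0, "tz": 0.3, "hand": 1}
    - {"rx": 0, "ry": 0, "rz": 0, "tx": 0, "ty": 0, "tz": 0.3, "hand": 1}
    - {"rx": 0, "ry": 0, "rz": 0, "tx": 0, "ty": 0, "tz": 0, "hand": 1}

```text
time_s: 64.47
position: [0.5893, -0.0011, 0.0985]
orientation: [0.001, 0.016, 1.0, 0.0]
contact_force: [-0.3, -0.1, 0.5]
opening: 0.0854
```

Request:
send_rows:
  steps:
    - {"rx": 0, "ry": 0, "rz": 0, "tx": 0, "ty": 0, "tz": 0.3, "hand": 1}
    - {"rx": 0, "ry": 0, "rz": 0, "tx": 0, "ty": 0, "tz": 0.3, "hand": 1}
    - {"rx": 0, "ry": 0, "rz": 0, "tx": 0, "ty": 0, "tz": 0, "hand": 1}

```text
time_s: 64.85
position: [0.5888, -0.0011, 0.0916]
orientation: [-0.0, 0.016, 1.0, 0.0]
contact_force: [0.2, -0.6, -1.0]
opening: 0.0853
```

Request:
send_rows:
  steps:
    - {"rx": 0, "ry": 0, "rz": 0, "tx": 0, "ty": 0, "tz": 0, "hand": 0.5}
    - {"rx": 0, "ry": 0, "rz": 0, "tx": 0, "ty": 0, "tz": 0, "hand": 0.4}
    - {"rx": 0, "ry": 0, "rz": 0, "tx": 0, "ty": 0, "tz": 0, "hand": 0.4}
  grip_force: 50

```text
time_s: 65.22
position: [0.5891, -0.0012, 0.0923]
orientation: [0.0, 0.016, 1.0, 0.0]
contact_force: [-1.3, 0.7, 5.5]
opening: 0.0681
```

Gripped but shallow; I'll regrip 5 mm lower, then lift.

Request:
send_rows:
  steps:
    - {"rx": 0, "ry": 0, "rz": 0, "tx": 0, "ty": 0, "tz": 0, "hand": 1}
    - {"rx": 0, "ry": 0, "rz": 0, "tx": 0, "ty": 0, "tz": 0, "hand": 1}
    - {"rx": 0, "ry": 0, "rz": 0, "tx": 0, "ty": 0, "tz": 0.3, "hand": 1}
    - {"rx": 0, "ry": 0, "rz": 0, "tx": 0, "ty": 0, "tz": 0.3, "hand": 1}
    - {"rx": 0, "ry": 0, "rz": 0, "tx": 0, "ty": 0, "tz": 0, "hand": 1}

```text
time_s: 65.85
position: [0.5887, -0.0012, 0.0854]
orientation: [-0.0, 0.016, 1.0, -0.0]
contact_force: [-0.7, -0.4, -0.8]
opening: 0.0858
```

Request:
send_rows:
  steps:
    - {"rx": 0, "ry": 0, "rz": 0, "tx": 0, "ty": 0, "tz": 0, "hand": 0.4}
    - {"rx": 0, "ry": 0, "rz": 0, "tx": 0, "ty": 0, "tz": 0, "hand": 0.2}
    - {"rx": 0, "ry": 0, "rz": 0, "tx": 0, "ty": 0, "tz": 0, "hand": 0.2}

```text
time_s: 66.22
position: [0.5891, -0.0013, 0.0862]
orientation: [0.0, 0.016, 1.0, 0.0]
contact_force: [-0.2, 0.2, 5.7]
opening: 0.0689
```

Request:
send_rows:
  steps:
    - {"rx": 0, "ry": 0, "rz": 0, "tx": 0, "ty": 0, "tz": -1.5, "hand": 0.2}
    - {"rx": 0, "ry": 0, "rz": 0, "tx": 0, "ty": 0, "tz": -4, "hand": 0.2}
    - {"rx": 0, "ry": 0, "rz": 0, "tx": 0, "ty": 0, "tz": -5, "hand": 0.2}
    - {"rx": 0, "ry": 0, "rz": 0, "tx": 0, "ty": 0, "tz": -3, "hand": 0.2}
    - {"rx": 0, "ry": 0, "rz": 0, "tx": 0, "ty": 0, "tz": 0, "hand": 0.2}

```text
time_s: 66.85
position: [0.59, -0.0013, 0.2239]
orientation: [0.002, 0.016, 1.0, 0.001]
contact_force: [1.0, 0.5, -0.9]
opening: 0.0685
```

```bash
python3 - <<'E'
from h import *
s=snap('wrist','w30'); p,M,o=tool()
r=blob(s,'green',p[2]-.054,(100,100,450,400)); print('off',M[:2,:2].T@(r[0]-p[:2]))
h=np.radians(83); delta(np.r_[np.array([.5875,.2618])-.07*np.array([np.cos(h),np.sin(h)]),.22],83)
print(o['joint_positions'].round(2))
E
```

```text
green px [279. 290.] area 19898.0 c [ 0.5899 -0.0021] size 72.6 58.8 long 88.1
off [-0.00082331 -0.00106473]
pos [ 0.5892 -0.001   0.222 ] head 178.1 tilt 0.13 rz 1.660 t [19.07 -3.37  0.2 ] F [-1.6 -0.6 -2. ] op 0.069 t 66.9
[-0.55  0.49  0.64  1.81 -0.36  0.96  1.78]
```

Request:
send_rows:
  steps:
    - {"rx": 0, "ry": 0, "rz": 0.166, "tx": 0, "ty": 0, "tz": 0, "hand": 0.2}
    - {"rx": 0, "ry": 0, "rz": 0.166, "tx": 0, "ty": 0, "tz": 0, "hand": 0.2}
    - {"rx": 0, "ry": 0, "rz": 0.166, "tx": 0, "ty": 0, "tz": 0, "hand": 0.2}
    - {"rx": 0, "ry": 0, "rz": 0.166, "tx": 0, "ty": 0, "tz": 0, "hand": 0.2}
    - {"rx": 0, "ry": 0, "rz": 0.166, "tx": 0, "ty": 0, "tz": 0, "hand": 0.2}
    - {"rx": 0, "ry": 0, "rz": 0.166, "tx": 0, "ty": 0, "tz": 0, "hand": 0.2}
    - {"rx": 0, "ry": 0, "rz": 0.166, "tx": 0, "ty": 0, "tz": 0, "hand": 0.2}
    - {"rx": 0, "ry": 0, "rz": 0.166, "tx": 0, "ty": 0, "tz": 0, "hand": 0.2}
    - {"rx": 0, "ry": 0, "rz": 0.166, "tx": 0, "ty": 0, "tz": 0, "hand": 0.2}
    - {"rx": 0, "ry": 0, "rz": 0.166, "tx": 0, "ty": 0, "tz": 0, "hand": 0.2}

```text
time_s: 68.15
position: [0.5881, -0.0011, 0.2194]
orientation: [-0.001, 0.751, 0.661, -0.001]
contact_force: [0.4, 1.5, -0.7]
opening: 0.0684
```

Request:
send_rows:
  steps:
    - {"rx": 0, "ry": 0, "rz": 0, "tx": 4.77, "ty": -0.84, "tz": 0, "hand": 0.2}
    - {"rx": 0, "ry": 0, "rz": 0, "tx": 4.77, "ty": -0.84, "tz": 0, "hand": 0.2}
    - {"rx": 0, "ry": 0, "rz": 0, "tx": 4.77, "ty": -0.84, "tz": 0, "hand": 0.2}
    - {"rx": 0, "ry": 0, "rz": 0, "tx": 4.76, "ty": -0.84, "tz": 0, "hand": 0.2}
    - {"rx": 0, "ry": 0, "rz": 0, "tx": 0, "ty": 0, "tz": 0, "hand": 0.2}
    - {"rx": 0, "ry": 0, "rz": 0, "tx": 0, "ty": 0, "tz": 0, "hand": 0.2}
    - {"rx": 0, "ry": 0, "rz": 0, "tx": 0, "ty": 0, "tz": 0, "hand": 0.2}

```text
time_s: 69.03
position: [0.5787, 0.1905, 0.2205]
orientation: [0.0, 0.75, 0.662, -0.0]
contact_force: [0.2, -0.1, -0.6]
opening: 0.0687
```

```bash
cat > lab.py <<'E'
from h import *
# wrist camera fixed in the tool: from the current pair
def label(img,Rc,oc,K,zt,name):
    hsv=cv2.cvtColor(img,cv2.COLOR_BGR2HSV); a,b=HUE[name]; m=cv2.inRange(hsv,(a,120,40),(b,255,255)); m[:200]=0
    cs,_=cv2.findContours(m,cv2.RETR_CCOMP,cv2.CHAIN_APPROX_NONE)
    hs=[c for c,h in zip(cs,_[0]) if h[3]>=0 and cv2.contourArea(c)>500]
    if not hs: print(name,'no hole'); return
    c=max(hs,key=cv2.contourArea)[:,0].astype(float)
    d=np.c_[(c[:,0]-K[1])/K[0],(c[:,1]-K[2])/K[0],np.ones(len(c))]@Rc.T; P=(oc+d*((zt-oc[2])/d[:,2])[:,None])[:,:2].astype(np.float32)*1000
    print(name,'label centre in tool mm',np.round((P.min(0)+P.max(0))/2,2),'size',np.round(np.ptp(P,0),1))
s=snap('wrist','w31'); p,M,o=tool(); Rc=M.T@RM(s); oc=M.T@(np.array(s['origin'])-p); K=(f(s),s['cx'],s['cy'])
for n,fn,zt in (('orange','w23',.0636),('blue','w26',.0658),('green','w30',.0522),('green','w31',.0522)):
    label(cv2.imread(f'pics/{fn}.png'),Rc,oc,K,zt,n)
r=reader(s,'green',(.5875,.2618)); delta(np.r_[r[0],.15],(r[1]+90)); delta([.5875,.2618,.15],82.95)
print(o['joint_positions'].round(2))
E
python3 lab.py
```

```text
orange label centre in tool mm [-0.69  0.22] size [41.  29.2]
blue label centre in tool mm [0.53 0.26] size [41.2 29.3]
green label centre in tool mm [-0.82  0.29] size [29.1 41.2]
green label centre in tool mm [-0.82  0.21] size [29.1 41.3]
green px [278.  99.] area 10711.0 c [0.5873 0.2616] size 80.8 68.3 long -7.1
pos [0.5788 0.1906 0.2207] head 82.9 tilt 0.03 rz -0.001 t [ 7.15 -0.03  7.07] F [-0.6  0.3 -1.2] op 0.069 t 69.1
pos [0.5788 0.1906 0.2207] head 82.9 tilt 0.03 rz -0.001 t [ 7.17 -0.01  7.07] F [-0.6  0.3 -1.2] op 0.069 t 69.1
[-1.1   0.7   1.09  1.77 -0.7   1.11  0.1 ]
```

Request:
send_rows:
  steps:
    - {"rx": 0, "ry": 0, "rz": 0, "tx": 3.6, "ty": -0.04, "tz": 0, "hand": 0.2}
    - {"rx": 0, "ry": 0, "rz": 0, "tx": 3.61, "ty": 0, "tz": 0, "hand": 0.2}
    - {"rx": 0, "ry": 0, "rz": 0, "tx": 0, "ty": 0, "tz": 4, "hand": 0.2}
    - {"rx": 0, "ry": 0, "rz": 0, "tx": 0, "ty": 0, "tz": 2.6, "hand": 0.2}
    - {"rx": 0, "ry": 0, "rz": 0, "tx": 0, "ty": 0, "tz": 0, "hand": 0.2}
    - {"rx": 0, "ry": 0, "rz": 0, "tx": 0, "ty": 0, "tz": 0, "hand": 0.2}

```text
time_s: 69.82
position: [0.588, 0.263, 0.156]
orientation: [0.0, 0.749, 0.662, 0.001]
contact_force: [0.3, 0.0, -0.9]
opening: 0.0683
```

```bash
python3 - <<'E'
from h import *
t=np.array([.5874,.2617]); h=np.radians(82.95); t=t+.0005*np.array([np.cos(h),np.sin(h)])
delta(np.r_[t,.1262],82.95)
E
```

```text
pos [0.588 0.263 0.156] head 82.9 tilt 0.07 rz -0.000 t [-0.09 -0.04  2.98] F [ 0.3  0.  -0.9] op 0.068 t 69.8
```

Request:
send_rows:
  steps:
    - {"rx": 0, "ry": 0, "rz": 0, "tx": -0.07, "ty": -0.04, "tz": 0.7, "hand": 0.2}
    - {"rx": 0, "ry": 0, "rz": 0, "tx": 0, "ty": 0, "tz": 0, "hand": 0.2}
    - {"rx": 0, "ry": 0, "rz": 0, "tx": 0, "ty": 0, "tz": 0, "hand": 0.2}

```text
time_s: 70.2
position: [0.5868, 0.2632, 0.1481]
orientation: [-0.0, 0.749, 0.663, 0.0]
contact_force: [0.6, -0.3, -0.7]
opening: 0.0685
```

Request:
send_rows:
  steps:
    - {"rx": 0, "ry": 0, "rz": 0, "tx": 0, "ty": 0, "tz": 0.4, "hand": 0.2}
    - {"rx": 0, "ry": 0, "rz": 0, "tx": 0, "ty": 0, "tz": 0.4, "hand": 0.2}
    - {"rx": 0, "ry": 0, "rz": 0, "tx": 0, "ty": 0, "tz": 0, "hand": 0.2}

```text
time_s: 70.58
position: [0.5864, 0.2632, 0.1393]
orientation: [-0.0, 0.749, 0.663, -0.0]
contact_force: [-0.7, -0.1, -1.1]
opening: 0.0685
```

Request:
send_rows:
  steps:
    - {"rx": 0, "ry": 0, "rz": 0, "tx": 0, "ty": 0, "tz": 0.3, "hand": 0.2}
    - {"rx": 0, "ry": 0, "rz": 0, "tx": 0, "ty": 0, "tz": 0.3, "hand": 0.2}
    - {"rx": 0, "ry": 0, "rz": 0, "tx": 0, "ty": 0, "tz": 0, "hand": 0.2}

```text
time_s: 70.95
position: [0.5865, 0.2631, 0.1335]
orientation: [-0.0, 0.749, 0.663, -0.0]
contact_force: [0.1, 0.2, -0.8]
opening: 0.0687
```

Request:
send_rows:
  steps:
    - {"rx": 0, "ry": 0, "rz": 0, "tx": 0, "ty": 0, "tz": 0.3, "hand": 0.2}
    - {"rx": 0, "ry": 0, "rz": 0, "tx": 0, "ty": 0, "tz": 0.2, "hand": 0.2}
    - {"rx": 0, "ry": 0, "rz": 0, "tx": 0, "ty": 0, "tz": 0, "hand": 0.2}

```text
time_s: 71.32
position: [0.5866, 0.2632, 0.1286]
orientation: [-0.0, 0.749, 0.663, -0.0]
contact_force: [-0.1, 0.1, -0.3]
opening: 0.0687
```

Request:
send_rows:
  steps:
    - {"rx": 0, "ry": 0, "rz": 0, "tx": -0.06, "ty": 0.06, "tz": 0.1, "hand": 0.2}
    - {"rx": 0, "ry": 0, "rz": 0, "tx": 0, "ty": 0, "tz": 0.1, "hand": 0.2}
    - {"rx": 0, "ry": 0, "rz": 0, "tx": 0, "ty": 0, "tz": 0, "hand": 0.2}

```text
time_s: 71.7
position: [0.5872, 0.2625, 0.1267]
orientation: [-0.0, 0.749, 0.663, -0.0]
contact_force: [0.1, 0.2, -0.6]
opening: 0.0686
```

Request:
send_rows:
  steps:
    - {"rx": 0, "ry": 0, "rz": 0, "tx": 0, "ty": 0, "tz": 0.1, "hand": 0.2}
    - {"rx": 0, "ry": 0, "rz": 0, "tx": 0, "ty": 0, "tz": 0.1, "hand": 0.2}
    - {"rx": 0, "ry": 0, "rz": 0, "tx": 0, "ty": 0, "tz": 0, "hand": 0.2}

```text
time_s: 72.08
position: [0.5875, 0.2625, 0.1253]
orientation: [0.0, 0.749, 0.663, 0.0]
contact_force: [0.1, -1.0, 4.9]
opening: 0.0685
```

Request:
send_rows:
  steps:
    - {"rx": 0, "ry": 0, "rz": 0, "tx": 0, "ty": 0, "tz": 0.1, "hand": 0.2}
    - {"rx": 0, "ry": 0, "rz": 0, "tx": 0, "ty": 0, "tz": 0.1, "hand": 0.2}
    - {"rx": 0, "ry": 0, "rz": 0, "tx": 0, "ty": 0, "tz": 0, "hand": 0.2}

```text
time_s: 72.45
position: [0.5874, 0.2626, 0.123]
orientation: [0.0, 0.749, 0.663, 0.0]
contact_force: [-1.3, 0.0, 4.2]
opening: 0.0685
```

Request:
send_rows:
  steps:
    - {"rx": 0, "ry": 0, "rz": 0, "tx": 0, "ty": 0, "tz": 0.1, "hand": 0.2}
    - {"rx": 0, "ry": 0, "rz": 0, "tx": 0, "ty": 0, "tz": 0.1, "hand": 0.2}
    - {"rx": 0, "ry": 0, "rz": 0, "tx": 0, "ty": 0, "tz": 0, "hand": 0.2}

```text
time_s: 72.82
position: [0.587, 0.2626, 0.1203]
orientation: [-0.0, 0.749, 0.663, -0.0]
contact_force: [0.5, 0.3, -0.4]
opening: 0.069
```

Request:
send_rows:
  steps:
    - {"rx": 0, "ry": 0, "rz": 0, "tx": 0, "ty": 0, "tz": 0.1, "hand": 0.2}
    - {"rx": 0, "ry": 0, "rz": 0, "tx": 0, "ty": 0, "tz": 0.1, "hand": 0.2}
    - {"rx": 0, "ry": 0, "rz": 0, "tx": 0, "ty": 0, "tz": 0, "hand": 0.2}

```text
time_s: 73.2
position: [0.587, 0.2625, 0.1184]
orientation: [-0.0, 0.749, 0.663, -0.0]
contact_force: [0.5, -0.3, -3.2]
opening: 0.0687
```

Request:
send_rows:
  steps:
    - {"rx": 0, "ry": 0, "rz": 0, "tx": 0, "ty": 0, "tz": 0.1, "hand": 0.2}
    - {"rx": 0, "ry": 0, "rz": 0, "tx": 0, "ty": 0, "tz": 0.1, "hand": 0.2}
    - {"rx": 0, "ry": 0, "rz": 0, "tx": 0, "ty": 0, "tz": 0, "hand": 0.2}

```text
time_s: 73.58
position: [0.5872, 0.2625, 0.1167]
orientation: [-0.0, 0.749, 0.663, -0.0]
contact_force: [-0.4, -0.0, -0.1]
opening: 0.0686
```

Request:
send_rows:
  steps:
    - {"rx": 0, "ry": 0, "rz": 0, "tx": 0, "ty": 0, "tz": 0.1, "hand": 0.2}
    - {"rx": 0, "ry": 0, "rz": 0, "tx": 0, "ty": 0, "tz": 0, "hand": 0.2}

```text
time_s: 73.82
position: [0.5873, 0.2624, 0.1162]
orientation: [-0.0, 0.749, 0.663, 0.0]
contact_force: [-2.3, -0.1, 4.4]
opening: 0.0689
```

Request:
send_rows:
  steps:
    - {"rx": 0, "ry": 0, "rz": 0, "tx": 0, "ty": 0, "tz": 0.1, "hand": 0.2}
    - {"rx": 0, "ry": 0, "rz": 0, "tx": 0, "ty": 0, "tz": 0, "hand": 0.2}

```text
time_s: 74.08
position: [0.5873, 0.2624, 0.1162]
orientation: [-0.0, 0.749, 0.663, 0.0]
contact_force: [-5.8, -2.2, 12.1]
opening: 0.0685
```

Request:
send_rows:
  steps:
    - {"rx": 0, "ry": 0, "rz": 0, "tx": 0, "ty": 0, "tz": -0.2, "hand": 0.2}
    - {"rx": 0, "ry": 0, "rz": 0, "tx": 0, "ty": 0, "tz": 0, "hand": 1}
    - {"rx": 0, "ry": 0, "rz": 0, "tx": 0, "ty": 0, "tz": 0, "hand": 1}
    - {"rx": 0, "ry": 0, "rz": 0, "tx": 0, "ty": 0, "tz": -2, "hand": 1}
    - {"rx": 0, "ry": 0, "rz": 0, "tx": 0, "ty": 0, "tz": -5, "hand": 1}
    - {"rx": 0, "ry": 0, "rz": 0, "tx": -2.5, "ty": -1.5, "tz": -5, "hand": 1}
    - {"rx": 0, "ry": 0, "rz": 0, "tx": -3, "ty": -1.5, "tz": -5, "hand": 1}
    - {"rx": 0, "ry": 0, "rz": 0, "tx": -3, "ty": -1, "tz": -4, "hand": 1}
    - {"rx": 0, "ry": 0, "rz": 0, "tx": 0, "ty": 0, "tz": 0, "hand": 1}
    - {"rx": 0, "ry": 0, "rz": 0, "tx": 0, "ty": 0, "tz": 0, "hand": 1}

```text
time_s: 75.32
position: [0.537, 0.1836, 0.3271]
orientation: [-0.001, 0.749, 0.663, 0.001]
contact_force: [0.1, 0.1, -0.2]
opening: 0.0852
```

```bash
python3 - <<'E'
from h import *
delta([.55,.16,.33],83)
w=snap('wrist','w32'); t=snap('top','t32'); c=snap('scene','s32')
def hole(s,name,z,c0):
    hsv=cv2.cvtColor(s['color'],cv2.COLOR_RGB2HSV)
    u,v=proj(s,[*c0,z]).astype(int); 
    if not(20<u<540 and 20<v<400): return
    m=cv2.inRange(hsv,(0,0,90),(180,60,255)); b=np.zeros_like(m); b[max(v-35,0):v+35,max(u-35,0):u+35]=255; m&=b
    n,L,S,_=cv2.connectedComponentsWithStats(m); i=L[v,u]
    if i==0: print(name,'no label at centre',u,v); return
    c=np.argwhere(L==i)[:,::-1]; P=np.array([ray(s,a,b,z)[:2] for a,b in c],np.float32)*1000; r=cv2.minAreaRect(P); print(name,'label c',np.round(r[0],1),'size',np.round(r[1],1),'ang %.1f'%r[2])
for n,c0 in (('orange',(.4384,.2625)),('green',(.5874,.2617)),('blue',(.5211,.4207))): hole(w,n,.064,c0)
a=cv2.imread('pics/s32.png'); hi=lambda im,x0,y0,x1,y1,W,H: cv2.resize(im[y0:y1,x0:x1],(W,H),interpolation=cv2.INTER_CUBIC)
x=[proj(c,[*q,.06]) for q in ((.4384,.2625),(.5874,.2617),(.5211,.4207))]; m=np.mean(x,0).astype(int); print(x)
h=proj(c,[.622,-.235,.034]).astype(int)
cv2.imwrite('pics/fin.png',np.vstack([np.hstack([hi(a,m[0]-70,m[1]-50,m[0]+70,m[1]+50,500,357),hi(a,h[0]-35,h[1]-50,h[0]+35,h[1]+50,250,357)]),hi(cv2.imread('pics/t32.png'),60,150,480,285,750,241)]))
E
```

```text
pos [0.537  0.1836 0.3271] head 83.0 tilt 0.09 rz 0.001 t [-2.19  1.57 -0.29] F [ 0.1  0.1 -0.2] op 0.085 t 75.3
orange label c [438.5 262.2] size [27.7 39.8] ang 81.6
green label c [587.1 262.2] size [27.7 40. ] ang 83.1
[array([345.9698301 , 143.38950323]), array([377.68439988, 172.53756703]), array([406.94210571, 141.2614627 ])]
```

View pics/fin.png

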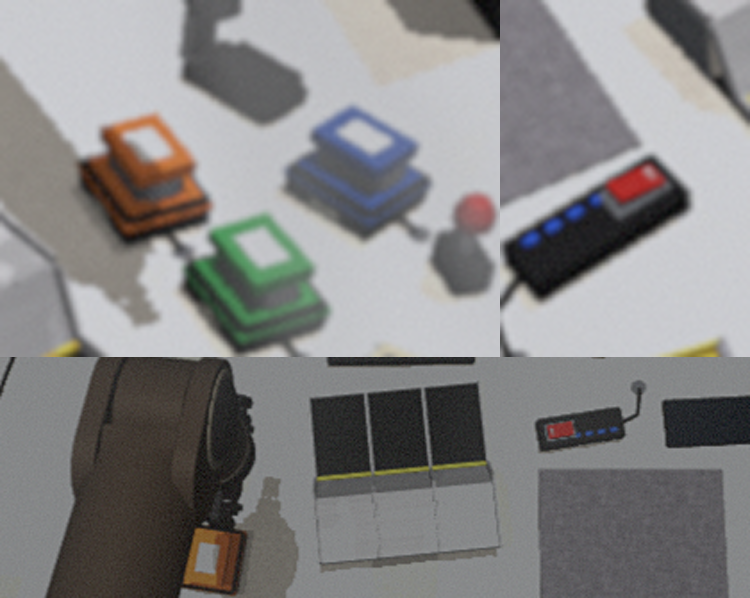

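```bash
python3 -c "
from station import order
print(order.hand_in())"
```

```text
the job is handed in; nothing more can be done
None
```

I switched the hub off and sent all three covers down the chute. They all landed outside up. I then pressed each one home on the reader of its own colour, and handed the job in at about 75 s. No verdict was reported.

**Last checks**
- **Seating:** each press met the catches at about 5 N, then the force fell away as the clips snapped. Each cover stopped at its predicted home height, with the gripper at 0.1275 (orange), 0.1298 (blue) and 0.1162 m (green).
- **Position:** the final pictures show all three covers level on their readers. The orange and green labels are within about 0.5 mm of the measured reader centres. Blue was out of the close wrist view, so I have only its force pattern, its height and the scene picture.
- **Hub:** the rocker's off end was seen pressed down onto its stop, with its other end raised. I read no angle and did not look again up close afterwards.

**What went differently**
- **Green cover moved:** it was knocked about 20 mm back in its bay, too close to the ramp for the usual grasp. I picked it up by its ends instead.
- **Missed grip:** my first attempt on green closed above the cover and pressed on it with about 36 N. It stayed flat, and I gripped again lower down.
- **Orange press:** the final push peaked at about 30 N at the stop, under the 40 N limit but more than was needed.

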